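# Seat the battery holder in the back of the radio

## Task

Fit the black battery holder into the empty battery bay in the back of the radio lying on the sloping rest: set it in with its brass terminals at the end where the bay's two sprung brass contacts are, then press it fully home so that it sits flush with the radio's back. Let go of it, and leave the other things on the bench undisturbed.

Things in the scene. Friction and masses are not known exactly. Their poses are not given: they have to be found in the camera images.
- holder_mid (a point): Centre (half-way up) of the loose black plastic battery holder: a tray 77 long, 41 wide, 22 mm high, two pale cells side by side in it; a flat black bridge 22 mm wide crosses the middle of its top, level with the rim: press there. 0.12 kg. Starts flat on the bench, open side up. x: along it, to the end with brass terminals; y: across its width (grip its upright sides); z: out of its open top.
- holder_terminals (a point): Centre, half-way up, of the holder's end face with the two small brass terminals (folded over the rim): 38.5 mm from the holder's centre along its x. Axes as holder_mid.
- bay (a point): Centre of the mouth of the radio's battery bay, level with the radio's back. z: square out of the back (the holder goes in along -z), x: up the slope, y: along the bay. A rectangle 44 mm (x) by 80 mm (y), 22 mm deep, flat floor: as deep as the holder is high, so fully home is flush. 3 mm bevel round the mouth. Pushing the holder in takes about 2 to 10 N; it stays where it is left.
- bay_contacts (a point): In the middle of the bay's +y end wall (40 mm along y from bay), 9.5 mm below the mouth: two sprung brass contact leaves side by side, ramping out from the mouth to stand 3.6 mm out of the wall at this depth. They give way as the holder is pushed past, grip it by friction and push it to the bay's -y end; half-way in, the holder may cock, this end high: then press nearer that end. Axes as bay.
- radio_back (a point): Centre of the back of a grey portable radio (150 mm up the slope, 250 across, 62 thick) lying face down on a wooden rest; both are fixed. The back slopes 30 degrees from level, facing up and to the robot's right (-y) or a little away from it. It is flat round the bay: 30 mm down the slope (then a wooden lip, lower), 60 mm up it (then a folded aerial 10 mm proud), 50 mm past either end. Axes as bay; the bay's centre is at x -20, y +30 mm.
- board_mid (a point): Bystander: centre of a green circuit board, 100 x 70 mm, parts up to 26 mm high, loose on the bench.
- probe_mid (a point): Bystander: middle of the handle of a slim stainless steel probe, about 170 mm long, 8 mm thick, loose on the bench; its x runs along it.
- jar_mid (a point): Bystander: centre of a glass jar of screws with a steel lid, 66 mm across, 85 mm high, loose on the bench.
- tin_mid (a point): Bystander: centre of a shut flip-top tin, 60 x 95 x 28 mm, loose on the bench.

How it is judged (in metres and radians):
At the end, for the whole second after the job is handed in: The battery holder lies in the bay, open side up, its brass terminals at the end with the sprung contacts, its top parallel to the radio's back (within 0.05 rad) and flush with it (no more than 2 mm proud), and it stays so, let go (z of holder_mid in the frame of bay between -0.0135 and -0.009 m and x of holder_mid in the frame of bay between -0.004 and 0.004 m and y of holder_mid in the frame of bay between -0.004 and 0.004 m and y of holder_terminals in the frame of bay above 0.03 m and angle between the z axis of holder_mid and the z axis of bay, either way round below 0.05 rad and angle between holder_mid's own z axis and vertical below 0.7 rad); the robot touches nothing.
It fails at once if the circuit board is shifted by more than 30 mm (distance of board_mid from where it was at the start of the episode above 0.03 m).
It fails at once if the probe is shifted by more than 30 mm (distance of probe_mid from where it was at the start of the episode above 0.03 m).
It fails at once if the jar is shifted by more than 30 mm (distance of jar_mid from where it was at the start of the episode above 0.03 m).
It fails at once if the tin is shifted by more than 30 mm (distance of tin_mid from where it was at the start of the episode above 0.03 m).
It also fails if it takes over 51 s, if anything falls off the work surface, if the arm or the gripper's body presses on something with over 40 N, if the wrist force passes 120 N, or if a joint passes its speed limit or range.

## Robot

A 6-joint arm with a two-finger parallel gripper is mounted at the origin on the work surface. World frame = base frame: x ahead of the robot, y to its left, z up, the work surface at z = 0. Lengths are in m, angles in degrees, forces in N, time in s.
With the tool pointing down it reaches from about 0.35 to 0.875 m from the base axis. Payload 4.2 kg.
Tool frame: the origin (TCP) lies at the very end of the fingers, on their centre line; the grasp point (between the pads) lies 19 mm behind it (r.grip_point_offset is the distance from the TCP to the grasp point, in m); z points along the fingers, y is the line along which they close (so a half turn about z gives the same grasp; the last joint's range is limited). The gripper opens to 87 mm and grips with 3 to 60 N. Pads are 19 mm wide; open, the fingers measure 117 mm over their backs; the gripper's body (75 mm by 190 mm) begins 51 mm behind the grasp point.
Start: joints at [89.931, 22.042, 0.453, 0, -68.411, -14.817], TCP at [0.161, 0.604, 0.193] pointing down, gripper open.
Joint ranges: [-179.83, 179.83], [-69.29, 118.12], [-61.27, 80.66], [-181.25, 117.63], [-171.15, -9.14], [-177.46, 177.46]. Speed limits (degrees/s): [159.86, 159.86, 180, 180, 180, 180].

## Interface

Orientations are given as a 3x3 rotation matrix whose columns are the frame's x, y, z axes.
In Python, from station import r, cams gives the robot as it stands. The module is installed in compiled form; this text tells all that it offers.
- The arm moves only by the shell command python3 -m handwheel 'ROWS'. ROWS is JSON, a list that holds one entry, the list of rows, each a list of 7 numbers: the turn, a rotation vector about the tool's x, y, z in units of 6 degrees (1.0 is 6 degrees), then the shift along the tool's x, y, z in m, then the finger opening in m, from 0 to 0.087. In form: [[[ax, ay, az, x, y, z, jaw], ...]]. A call has 1 to 12 rows; each row shifts and turns the commanded pose from where the row before left it, along the tool's axes as they then stand; what a row does not reach is not made up. A row lasts 1/10 s, in which the tool goes at most 50 mm and 8.59 degrees, less where a joint would pass 70% of its speed; a pose out of reach is approached as far as the arm can. A call with a gripper value outside its range is refused whole. The fingers move at their own pace and stop on an object; the grip force is fixed at half the most. Time passes only in rows, so rows that do not move let the fingers close. It gives the time, the measured TCP pose, the force, the opening and the grip force at its end, in the units of the state.
- r.sense(): the state, without advancing time (a new reading comes with each control period).
- cams.capture(name): name is "scene" or "top"; returns the picture (384x512x3 uint8, red, green, blue); there is no depth.
- cams.get_calibration(name): a dict with "camera_matrix" (3x3 intrinsics, pixels), "k1" (the pictures are not rectified: a ray, as slopes to the right and down, at radius r is drawn at 1 + k1 r^2 times it, then the intrinsics apply), "rvec" (rotation vector, rad) and "tvec" (3), from world to camera coordinates, as OpenCV has them. Camera axes: x right, y down, z forward; pixel columns grow to the right and rows downward; lengths in m; the calibration is good to about 2 mm. A picture is of the moment at which its call begins. get_calibration takes no time and is no camera call.
- r.finish_job(): hands the job in; it is judged then, once.
The state is a dict: "time_s": time; "joints": joint angles; "joint_velocities": joint speeds; "effort": joint torques, N m; "tcp_pos": TCP position; "ee_rot": TCP orientation; "wrist_force": force on the tool from outside, world axes, zero at the start; "moment": the same for the moment, N m; "gripper_width": opening from 0.0 (shut) to 1.0 (fully open); "gripper_force": force on a finger pad.
Only numpy, scipy, OpenCV 4.12 (cv2) and the standard library are available. Lean on these libraries where they do the work, as an engineer would, in place of code of your own. Each camera call takes 0.05 s, during which the arm holds its last target. There are 200 camera calls.

## Working session

There is one attempt and no reset: what is moved stays moved. The work goes in short steps, Python scripts to look and compute and a shell command to move; the robot and the scene stay as the last step left them, time stands still between calls to the robot, and variables do not carry over. Pictures are saved under pics/ and viewed, at most 10 in all, crops included, and the job is handed in when it is done.

```bash
mkdir -p pics; python3 - <<'E'
from station import r,cams
import cv2
for n in("scene","top"):
    im=cams.capture(n); cv2.imwrite(f"pics/{n}0.png",cv2.resize(im[:,:,::-1],(800,600),interpolation=cv2.INTER_CUBIC)); cv2.imwrite(f"pics/raw_{n}0.png",im[:,:,::-1])
    print(cams.get_calibration(n))
s=r.sense();print(s["time_s"],s["tcp_pos"],s["ee_rot"])
E
```

```text
{'camera_matrix': array([[382.88869676,   0.        , 250.34070097],
       [  0.        , 382.88869676, 186.80031395],
       [  0.        ,   0.        ,   1.        ]]), 'k1': -0.04086635292067115, 'rvec': array([ 2.3594325 ,  0.89308869, -0.28206185]), 'tvec': array([-0.31537851, -0.27719312,  1.3000387 ])}
{'camera_matrix': array([[364.99656802,   0.        , 261.25494483],
       [  0.        , 364.99656802, 189.54693184],
       [  0.        ,   0.        ,   1.        ]]), 'k1': -0.06329155513509577, 'rvec': array([ 2.102824  , -2.12743706,  0.19717996]), 'tvec': array([-0.11331741,  0.53133546,  0.83348971])}
0.1 [0.16039835 0.60345722 0.19218502] [[ 9.66402775e-01 -2.57032179e-01 -3.68404347e-04]
 [-2.57032412e-01 -9.66400960e-01 -1.87739063e-03]
 [ 1.26523490e-04  1.90900737e-03 -9.99998170e-01]]
```

View pics/scene0.png

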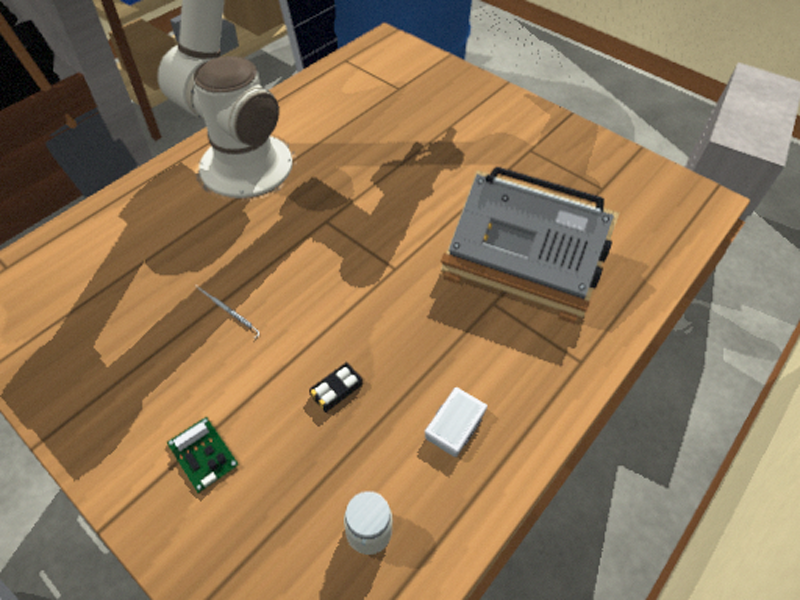

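View pics/top0.png

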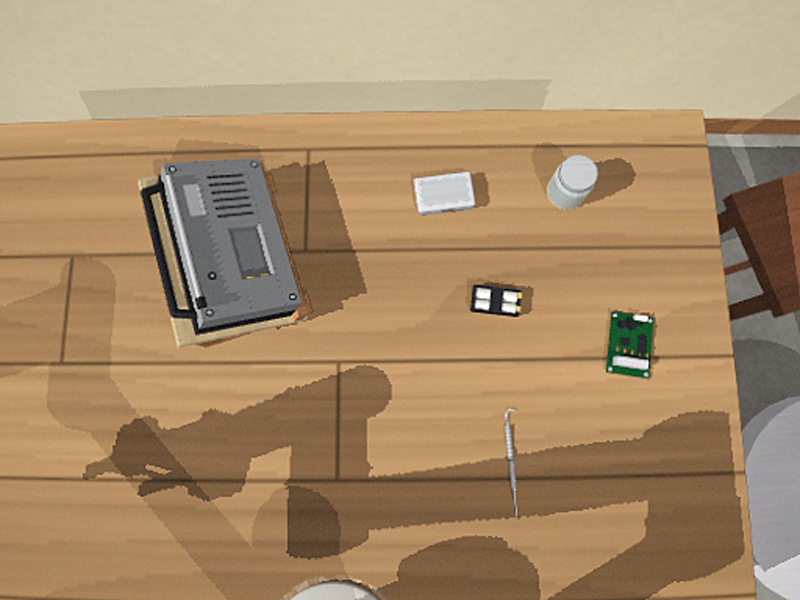

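The scene view shows the holder around (335,387), with its brass at the left end, and the bay around (510,240), with its contacts at the left end (488,232). In the top view they are at (497,300) and (252,252). Next I'll enlarge both.

```bash
python3 - <<'E'
import cv2,numpy as np
s=cv2.imread("pics/raw_scene0.png");t=cv2.imread("pics/raw_top0.png")
# crops (x0,y0,w,h) scale
def c(im,x0,y0,w,h,k):
    o=cv2.resize(im[y0:y0+h,x0:x0+w],None,fx=k,fy=k,interpolation=cv2.INTER_CUBIC)
    st=10
    for x in range((x0+st-1)//st*st,x0+w,st):
        cv2.line(o,((x-x0)*k,0),((x-x0)*k,5),(0,0,255),1);cv2.putText(o,str(x),((x-x0)*k,14),0,.33,(0,0,255))
    for y in range((y0+st-1)//st*st,y0+h,st):
        cv2.line(o,(0,(y-y0)*k),(5,(y-y0)*k),(0,0,255),1);cv2.putText(o,str(y),(6,(y-y0)*k+4),0,.33,(0,0,255))
    return o
a=c(s,190,228,50,37,8);b=c(t,293,174,50,37,8)
cc=c(s,290,126,50,37,8);d=c(t,135,136,50,50,8)[:296+104]
cv2.imwrite("pics/c1.png",np.hstack([a,b])); cv2.imwrite("pics/c2.png",np.hstack([cv2.copyMakeBorder(cc,0,104,0,0,0),d]))
E
```

```text
(no output)
```

View pics/c1.png

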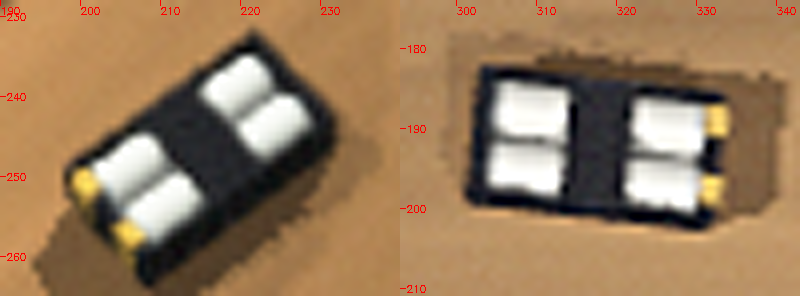

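View pics/c2.png

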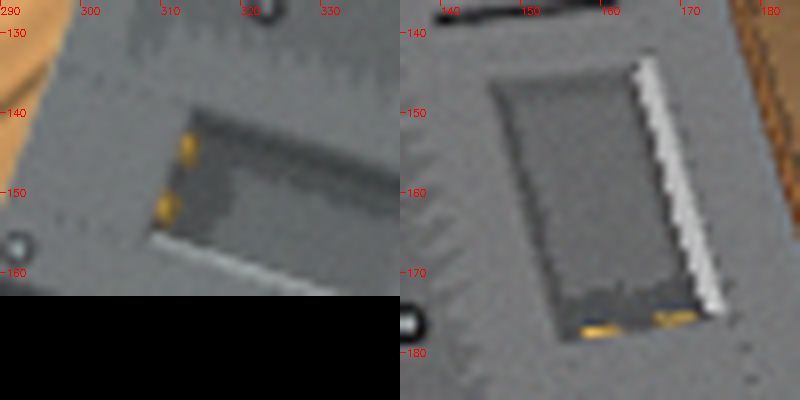

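The crops show the holder clearly in both views. They also show the bay: in the top view its inner corners are near (146,146), (163,143), (173,176) and (155,178), with the lower bevel strip lit. I'll fit the holder by its silhouette and view the rest of the bay.

```bash
cat > h.py <<'E'
import numpy as np,cv2
from station import r,cams
from scipy.optimize import minimize,least_squares
K={n:cams.get_calibration(n) for n in("scene","top")}
def proj(n,P):
    c=K[n];P=np.atleast_2d(np.asarray(P,float))
    return cv2.projectPoints(P,c["rvec"],c["tvec"],c["camera_matrix"],np.array([c["k1"],0,0,0,0.]))[0][:,0]
def bayR(yaw,tilt=np.radians(30)):
    # yaw: rotation of the bay about vertical; nominal x up-slope=+y world
    x=np.array([0,np.cos(tilt),np.sin(tilt)]);z=np.array([0,-np.sin(tilt),np.cos(tilt)]);y=np.cross(z,x)
    return cv2.Rodrigues(np.array([0,0,yaw]))[0]@np.c_[x,y,z]
E
python3 - <<'E'
from h import *
ims={n:cv2.imread(f"pics/raw_{n}0.png") for n in K}
roi={"scene":(185,222,60,50),"top":(290,170,60,45)};k=8;M={}
for n,(x0,y0,w,h) in roi.items():
    im=cv2.resize(ims[n][y0:y0+h,x0:x0+w],None,fx=k,fy=k,interpolation=cv2.INTER_CUBIC).astype(int)
    m=((im[:,:,2]-im[:,:,0])<18).astype(np.uint8)
    _,l,st,_=cv2.connectedComponentsWithStats(m);i=1+np.argmax(st[1:,4])
    pts=np.argwhere(l==i)[:,::-1].astype(np.int32);M[n]=cv2.fillConvexPoly(np.zeros_like(m),cv2.convexHull(pts),1)
    print(n,M[n].sum()/64)
def cost(p):
    x,y,a=p[0],p[1],p[2];c=0
    R=np.array([[np.cos(a),-np.sin(a),0],[np.sin(a),np.cos(a),0],[0,0,1]])
    B=np.array([[i*.0385,j*.0205,z] for i in(-1,1) for j in(-1,1) for z in(0,.022)])@R.T+[x,y,0]
    for n,(x0,y0,w,h) in roi.items():
        u=(proj(n,B)-[x0,y0]+.5)*k
        if len(p)>3: u=u+p[3+2*(n=="top"):5+2*(n=="top")]*1e3
        q=cv2.fillConvexPoly(np.zeros_like(M[n]),cv2.convexHull(u.astype(np.float32)).astype(np.int32),1)
        c+=1-(q&M[n]).sum()/(q|M[n]).sum()
    return c
best=min((minimize(cost,[x,y,a],method="Nelder-Mead",options=dict(initial_simplex=[[x,y,a],[x+.02,y,a],[x,y+.02,a],[x,y,a+.2]],xatol=1e-5,fatol=1e-5)) for x in(.5,.55,.6) for y in (-.2,-.25,-.3) for a in(-1.6,)),key=lambda o:o.fun)
print(best.x,np.degrees(best.x[2]),best.fun)
x,y,a=best.x
print("terminals",proj("scene",[x+.0385*np.cos(a),y+.0385*np.sin(a),.022]),proj("top",[x+.0385*np.cos(a),y+.0385*np.sin(a),.022]))
def c(im,x0,y0,w,h,k,st=10):
    o=cv2.resize(im[y0:y0+h,x0:x0+w],None,fx=k,fy=k,interpolation=cv2.INTER_CUBIC)
    for X in range((x0+st-1)//st*st,x0+w,st):cv2.putText(o,str(X),(int((X-x0+.5)*k),14),0,.33,(0,0,255));cv2.line(o,(int((X-x0+.5)*k),0),(int((X-x0+.5)*k),5),(0,0,255))
    for Y in range((y0+st-1)//st*st,y0+h,st):cv2.putText(o,str(Y),(6,int((Y-y0+.5)*k)),0,.33,(0,0,255));cv2.line(o,(0,int((Y-y0+.5)*k)),(5,int((Y-y0+.5)*k)),(0,0,255))
    return o
A=c(ims["scene"],278,102,125,95,4);B=c(ims["top"],85,95,125,130,4)
C=c(ims["scene"],303,132,50,40,6)
o=np.zeros((600,800,3),np.uint8);o[:380,:500]=A;o[380:600,:300]=C[:220];D=c(ims["top"],88,95,112,130,4)[:,:];o[0:520,500:800]=D[:, :300];cv2.imwrite("pics/c3.png",o)
E
```

```text
scene 548.203125
top 550.109375
[ 0.52943718 -0.25991628 -1.69712034] -97.23783298493197 0.11313922426562195
terminals [[202.80134787 254.72989991]] [[332.76443184 193.04266362]]
```

View pics/c3.png

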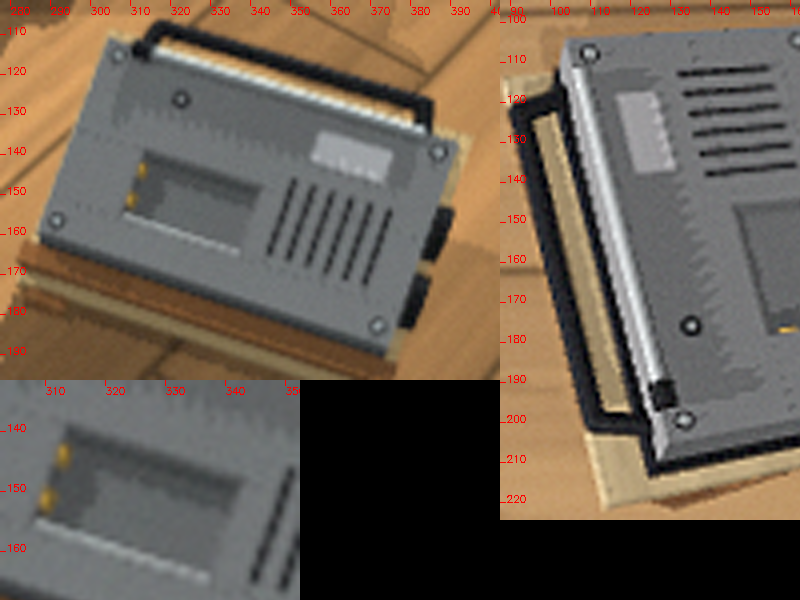

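The scene view shows the bay's upper inner corners at (313,139) and (343,149). Its lit lower bevel runs from (309,155) to (337,165), and the radio's corners are clear. Now I'll fit the bay pose.

```bash
python3 - <<'E'
from h import *
bay=[("top",166.4,142.6,-25,-43,0,1),("top",175.4,174.2,-25,43,0,1),("top",164,144.5,-22,-40,-3,1),("top",173,175.2,-22,40,-3,1),("top",146,146.1,22,-40,-3,1),("top",155.1,178,22,40,-3,1),
("scene",309,155.4,-23.5,41.5,-1.5,1),("scene",337.2,164.8,-23.5,-41.5,-1.5,1),("scene",313.3,139.3,22,40,-3,1),("scene",343.3,148.7,22,-40,-3,1)]
rad=[("scene",287.5,161,-55,95,0,.4),("scene",374.3,190.3,-55,-155,0,.4),("top",167.2,100.7,-55,-155,0,.4),("top",191.5,201,-55,95,0,.4),("scene",304.3,111.5,95,95,0,.4),("scene",392,136.5,95,-155,0,.4)]
def res(p,obs):
    R=bayR(p[3]);
    return np.concatenate([w*(proj(n,R@np.array([a,b,c])*1e-3+p[:3])[0]-[u,v]) for n,u,v,a,b,c,w in obs])
for o in(bay,bay+rad):
    s=least_squares(res,[.6,.15,.15,0.],args=(o,),loss="soft_l1");print(s.x.round(4),np.degrees(s.x[3]));print(res(s.x,o).reshape(-1,2).round(1).tolist())
R=bayR(s.x[3]);print(R.round(4).tolist())
E
```

```text
[0.5907 0.1136 0.1095 0.3128] 17.92487079400543
[[-0.8, -0.3], [-0.0, 1.4], [0.4, -0.4], [0.5, -0.1], [0.2, 0.1], [-0.0, 0.1], [-0.5, -0.4], [0.7, -0.3], [1.3, 0.6], [-0.4, 0.0]]
[0.5907 0.1138 0.1087 0.3039] 17.41254935638051
[[-0.6, -0.2], [-0.2, 1.7], [0.6, -0.2], [0.3, 0.1], [0.4, 0.2], [-0.1, 0.2], [-0.5, -0.4], [0.6, -0.1], [1.4, 0.7], [-0.4, 0.3], [-0.6, -0.6], [0.5, -0.3], [-0.5, -0.1], [0.7, -2.6], [0.2, -0.7], [0.8, 0.1]]
[[-0.2592, -0.9542, 0.1496], [0.8263, -0.2992, -0.4771], [0.5, 0.0, 0.866]]
```

```bash
cat >> h.py <<'E'
BAY=np.array([.5907,.1137,.109]);RB=bayR(np.radians(17.6))
def togo(P,R):
    s=r.sense();T=np.array(s["ee_rot"])
    rv=cv2.Rodrigues(T.T@R)[0][:,0]
    print("t",s["time_s"],"tcp",s["tcp_pos"].round(4),"F",np.round(s["wrist_force"],1),"j",np.round(s["joints"],1))
    print("turn units",(np.degrees(rv)/6).round(3),"shift now-frame",(T.T@(P-s["tcp_pos"])).round(4),"shift goal-frame",(R.T@(P-s["tcp_pos"])).round(4))
a=np.radians(-97.2)
hx=np.array([np.cos(a),np.sin(a),0]);hy=np.array([-np.sin(a),np.cos(a),0])
RG=np.c_[np.cross(-hy,[0,0,-1]),-hy,[0,0,-1]]   # grasp: tool y=-hy
HP=np.array([.5294,-.2599,0])
RI=np.c_[np.cross(RB[:,0],-RB[:,2]),RB[:,0],-RB[:,2]] # insert: tool y=bay x
E
python3 -m handwheel '[[[0,0,1.372,0,0,-0.011,0.087],[0,0,1.372,0,0,-0.011,0.087],[0,0,1.372,0,0,-0.011,0.087],[0,0,1.372,0,0,-0.011,0.087],[0,0,1.372,0,0,-0.011,0.087],[0,0,1.372,0,0,-0.011,0.087],[0,0,1.372,0,0,-0.011,0.087],[0,0,1.372,0,0,-0.011,0.087],[0,0,1.372,0,0,-0.011,0.087],[0,0,1.372,0,0,-0.011,0.087]]]'
python3 -c "
from h import *
togo(HP+[0,0,.15],RG)"
```

```text
time_s: 1.1
tcp_pos: [0.1604, 0.6037, 0.3029]
ee_rot: [[-0.131, -0.991, -0.0], [-0.991, 0.131, -0.001], [0.001, 0.0, -1.0]]
wrist_force: [0.1, 0.2, -0.9]
gripper_width: 0.998
gripper_force: 0.0
t 1.1 tcp [0.1604 0.6037 0.3029] F [ 0.1  0.2 -0.9] j [ 89.9  19.2  11.7  -0.  -82.6 -97.5]
turn units [ 0.002 -0.013 -0.058] shift now-frame [ 0.8075 -0.4792  0.1539] shift goal-frame [ 0.8106 -0.4743  0.1529]
```

```bash
python3 -m handwheel '[[[0,0,-0.01,0.0337,-0.0198,0,0.087],[0,0,-0.01,0.0337,-0.0198,0,0.087],[0,0,-0.01,0.0337,-0.0198,0,0.087],[0,0,-0.01,0.0337,-0.0198,0,0.087],[0,0,-0.01,0.0337,-0.0198,0,0.087],[0,0,-0.01,0.0337,-0.0198,0,0.087],[0,0,0,0.0337,-0.0198,0,0.087],[0,0,0,0.0337,-0.0198,0,0.087],[0,0,0,0.0337,-0.0198,0,0.087],[0,0,0,0.0337,-0.0198,0,0.087],[0,0,0,0.0337,-0.0198,0,0.087],[0,0,0,0.0337,-0.0198,0,0.087]]]'
python3 -m handwheel '[[[0,0,0,0.0337,-0.0198,0,0.087],[0,0,0,0.0337,-0.0198,0,0.087],[0,0,0,0.0337,-0.0198,0,0.087],[0,0,0,0.0337,-0.0198,0.012,0.087],[0,0,0,0.0337,-0.0198,0.012,0.087],[0,0,0,0.0337,-0.0198,0.012,0.087],[0,0,0,0.0337,-0.0198,0.012,0.087],[0,0,0,0.0337,-0.0198,0.012,0.087],[0,0,0,0.0337,-0.0198,0.012,0.087],[0,0,0,0.0337,-0.0198,0.012,0.087],[0,0,0,0.0337,-0.0198,0.012,0.087],[0,0,0,0.0337,-0.0198,0.012,0.087]]]'
python3 -c "
from h import *
togo(HP+[0,0,.011],RG)"
```

```text
time_s: 2.3
tcp_pos: [0.3474, 0.1722, 0.303]
ee_rot: [[-0.119, -0.993, -0.0], [-0.993, 0.119, 0.0], [-0.0, 0.0, -1.0]]
wrist_force: [1.2, 0.9, 0.0]
gripper_width: 1.0
gripper_force: 0.0
time_s: 3.5
tcp_pos: [0.5352, -0.2575, 0.194]
ee_rot: [[-0.12, -0.993, -0.001], [-0.993, 0.12, 0.0], [-0.0, 0.001, -1.0]]
wrist_force: [1.4, 1.3, 0.7]
gripper_width: 1.0
gripper_force: 0.0
t 3.5 tcp [ 0.5352 -0.2575  0.194 ] F [1.4 1.3 0.7] j [-10.1  19.   -4.   -0.  -67.1   3.2]
turn units [0.01  0.003 0.056] shift now-frame [0.0031 0.0053 0.183 ] shift goal-frame [0.0031 0.0055 0.183 ]
```

```bash
python3 -m handwheel '[[[0,0,0.05,0.001,0.0018,0.025,0.087],[0,0,0,0.001,0.0018,0.025,0.087],[0,0,0,0.0011,0.0018,0.025,0.087],[0,0,0,0,0,0.025,0.087],[0,0,0,0,0,0.025,0.087],[0,0,0,0,0,0.018,0.087],[0,0,0,0,0,0,0.087]]]'
python3 - <<'E'
from h import *
togo(HP+[0,0,.011],RG)
a=cams.capture("scene")[205:280,180:255,::-1];b=cams.capture("top")[150:225,280:355,::-1]
cv2.imwrite("pics/g.png",np.hstack([cv2.resize(x,(400,400),interpolation=cv2.INTER_CUBIC) for x in(a,b)]))
E
```

```text
time_s: 4.2
tcp_pos: [0.5267, -0.2577, 0.0489]
ee_rot: [[-0.125, -0.992, -0.007], [-0.992, 0.125, 0.002], [-0.001, 0.007, -1.0]]
wrist_force: [0.8, 0.1, 0.1]
gripper_width: 0.999
gripper_force: 0.0
t 4.2 tcp [ 0.5267 -0.2577  0.0489] F [0.8 0.1 0.1] j [-10.3  26.5 -15.3  -0.1 -48.6   3.1]
turn units [0.07  0.011 0.002] shift now-frame [ 0.0019 -0.0032  0.0378] shift goal-frame [ 0.0019 -0.0029  0.0379]
```

View pics/g.png

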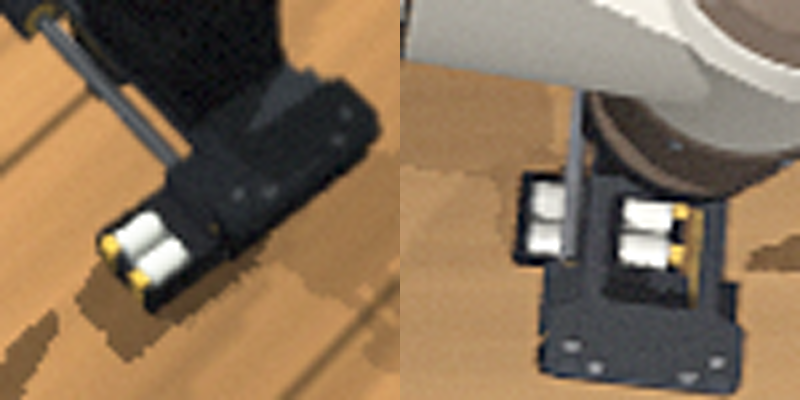

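The holder sits between the open fingers, with the cells and brass visible inside the gripper outline. I'll descend and grip.

```bash
python3 -m handwheel '[[[0.07,0.01,0,0.0019,-0.0029,0.012,0.087],[0,0,0,0,0,0.014,0.087],[0,0,0,0,0,0.012,0.087],[0,0,0,0,0,0,0.087],[0,0,0,0,0,0,0.087]]]'
python3 -c "
from h import *
togo(HP+[0,0,.011],RG)"
```

```text
time_s: 4.8
tcp_pos: [0.5327, -0.2609, 0.0147]
ee_rot: [[-0.124, -0.992, 0.008], [-0.992, 0.124, -0.002], [0.001, -0.008, -1.0]]
wrist_force: [0.4, 0.8, 0.2]
gripper_width: 1.001
gripper_force: 0.0
t 4.8 tcp [ 0.5327 -0.2609  0.0147] F [0.4 0.8 0.2] j [-10.4  29.2 -16.8   0.1 -43.5   3.3]
turn units [-0.078 -0.013  0.013] shift now-frame [-0.0006  0.0034  0.0037] shift goal-frame [-0.0006  0.0034  0.0037]
```

```bash
python3 -m handwheel '[[[0,0,0,0,0,0.003,0.087],[0,0,0,0,0,0,0.087]]]' | head -3;python3 -m handwheel '[[[0,0,0,0,0,0,0.087]]]'|head -3
python3 -c "
from h import *
togo(HP+[0,0,.011],RG)"
```

```text
time_s: 5.0
tcp_pos: [0.5324, -0.2607, 0.0115]
ee_rot: [[-0.124, -0.992, 0.008], [-0.992, 0.124, -0.002], [0.001, -0.008, -1.0]]
time_s: 5.1
tcp_pos: [0.5325, -0.2608, 0.0115]
ee_rot: [[-0.124, -0.992, 0.008], [-0.992, 0.124, -0.002], [0.001, -0.008, -1.0]]
t 5.1 tcp [ 0.5325 -0.2608  0.0115] F [ 0.1 -0.3 -0.3] j [-10.4  29.4 -17.    0.1 -43.1   3.3]
turn units [-0.076 -0.011  0.01 ] shift now-frame [-0.0005  0.0032  0.0005] shift goal-frame [-0.0005  0.0032  0.0005]
```

Measurements are steady, so the earlier reading was lag. I'll correct the tilt and y, then close.

```bash
python3 -m handwheel '[[[-0.076,-0.01,0,0,0.003,0.0005,0.087],[0,0,0,0,0,0,0.06],[0,0,0,0,0,0,0.05],[0,0,0,0,0,0,0.03],[0,0,0,0,0,0,0.03],[0,0,0,0,0,0,0.03],[0,0,0,0,0,0,0.03],[0,0,0,0,0,0,0.03]]]'
python3 -c "
from h import *
togo(HP+[0,0,.011],RG)"
```

```text
time_s: 5.9
tcp_pos: [0.5293, -0.2604, 0.0106]
ee_rot: [[-0.124, -0.992, -0.001], [-0.992, 0.124, 0.0], [0.0, 0.001, -1.0]]
wrist_force: [0.6, 0.3, 0.8]
gripper_width: 0.451
gripper_force: 0.0
t 5.9 tcp [ 0.5293 -0.2604  0.0106] F [0.6 0.3 0.8] j [-10.5  29.4 -17.1   0.  -43.5   3.3]
turn units [ 0.006 -0.     0.01 ] shift now-frame [-0.0005 -0.     -0.0004] shift goal-frame [-0.0005 -0.     -0.0004]
```

```bash
python3 -m handwheel '[[[0,0,0,0,0,0,0.03],[0,0,0,0,0,0,0.03],[0,0,0,0,0,0,0.03]]]'|tail -2;python3 -m handwheel '[[[0,0,0,0,0,-0.02,0.03],[0,0,0,0,0,-0.04,0.03],[0,0,0,0,0,-0.04,0.03],[0,0,0,0,0,-0.045,0.03],[0,0,0,0,0,-0.045,0.03],[0,0,0,0,0,-0.045,0.03],[0,0,0,0,0,0,0.03]]]'
python3 -c "
from h import *
togo(BAY+RB[:,2]*.08,RI)"
```

```text
gripper_width: 0.352
gripper_force: 0.0
time_s: 6.9
tcp_pos: [0.5329, -0.262, 0.2539]
ee_rot: [[-0.124, -0.992, 0.014], [-0.992, 0.123, -0.006], [0.004, -0.014, -1.0]]
wrist_force: [0.3, 0.2, 0.6]
gripper_width: 0.345
gripper_force: 0.0
t 6.9 tcp [ 0.5329 -0.262   0.2539] F [0.3 0.2 0.6] j [-10.5  16.5   0.9   0.2 -73.6   3.3]
turn units [-4.585 -2.803 10.642] shift now-frame [-0.3439 -0.0266  0.0747] shift goal-frame [-0.1687  0.2225  0.2158]
```

```bash
python3 - <<'E'
from h import *
a=cams.capture("scene")[180:300,150:270,::-1];b=cams.capture("top")[130:250,260:380,::-1]
cv2.imwrite("pics/raw_s1.png",cams.capture("scene")[:,:,::-1])
cv2.imwrite("pics/raw_t1.png",cams.capture("top")[:,:,::-1])
print(proj("scene",[.5329,-.262,.2539]),proj("top",[.5329,-.262,.2539]))
cv2.imwrite("pics/g2.png",np.hstack([cv2.resize(x,(400,400),interpolation=cv2.INTER_CUBIC) for x in(a,b)]))
E
```

```text
[[208.29368799 192.60888475]] [[335.82178052 166.28825538]]
```

View pics/g2.png

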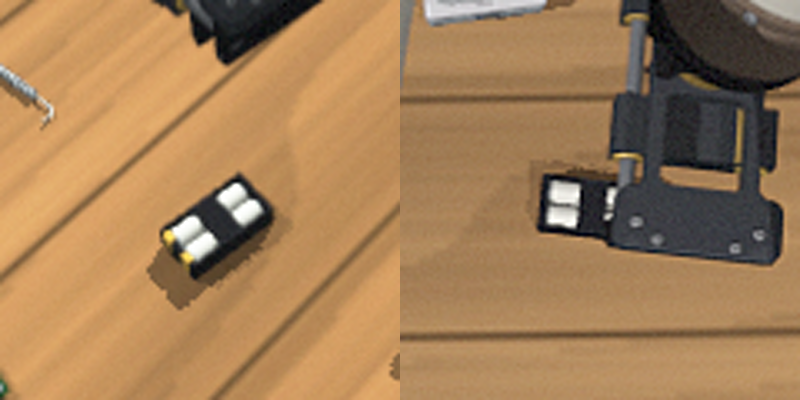

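The holder hasn't moved and the fingers closed on nothing. I'll compare the projections of where I think the tool is with the image.

```bash
python3 - <<'E'
from h import *
for n in K:
    c=K[n];R=cv2.Rodrigues(c["rvec"])[0];print(n,"cam",(-R.T@c["tvec"]).round(3))
    print(" base",proj(n,[0,0,0]).round(1)," holder",proj(n,[.5294,-.2599,.022]).round(1))
    s=r.sense();T=np.array(s["ee_rot"])
    P=[s["tcp_pos"]+T@np.array(o) for o in([0,0.015,0],[0,-.015,0],[0,0,-.07],[.0375,.095,-.07],[-.0375,.095,-.07],[-.0375,-.095,-.07],[.0375,-.095,-.07])]
    print(proj(n,P).round(1).tolist())
a=cv2.imread("pics/raw_s1.png");b=cv2.imread("pics/raw_t1.png")
cv2.imwrite("pics/g3.png",np.hstack([cv2.resize(a[90:290,100:300],(400,400)),cv2.resize(b[80:280,230:430],(400,400))]))
E
```

```text
scene cam [ 0.889 -0.55   0.879]
 base [[157.9 105.5]]  holder [[215.  245.6]]
[[203.4, 189.2], [212.4, 198.2], [205.0, 172.1], [160.4, 153.5], [191.3, 135.4], [253.3, 192.3], [221.2, 215.2]]
top cam [ 0.359 -0.126  0.919]
 base [[213. 416.]]  holder [[317.5 191.3]]
[[333.4, 177.4], [334.5, 162.2], [341.5, 159.6], [359.8, 216.7], [315.1, 211.7], [324.0, 106.2], [366.0, 110.8]]
```

View pics/g3.png

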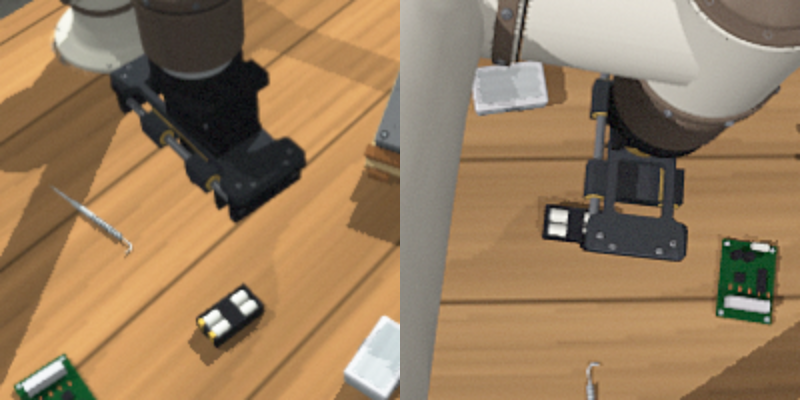

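```bash
python3 - <<'E'
from h import *
for n in K: np.save(f"pics/{n}A.npy",cams.capture(n))
E
python3 -m handwheel '[[[0,0,0,0,0,0,0.087],[0,0,0,0,0,0,0.087],[0,0,0,0,0,0,0.087],[0,0,0,0,0,0,0.087],[0,0,0,0,0,0,0.087],[0,0,0,0,0,0,0.087],[0,0,0,0,0,0,0.087],[0,0,0,0,0,0,0.087],[0,0,0,0,0,0,0.087],[0,0,0,0,0,0,0.087]]]'|tail -2
python3 - <<'E'
from h import *
s=r.sense();T=np.array(s["ee_rot"])
for n in K:
    b=cams.capture(n);np.save(f"pics/{n}B.npy",b);a=np.load(f"pics/{n}A.npy")
    d=(np.abs(a.astype(int)-b).max(2)>18).astype(np.uint8)
    k,l,st,c=cv2.connectedComponentsWithStats(d)
    print(n,[(st[i].tolist(),c[i].round(0).tolist()) for i in range(1,k) if st[i,4]>8])
    for w in(.015,.0435):
        P=[s["tcp_pos"]+T@np.array([0,y,z]) for y in(w,-w) for z in(0,-.06)]
        print(w,"+y tip,root; -y tip,root",proj(n,P).round(0).tolist())
E
```

```text
gripper_width: 0.994
gripper_force: 0.0
scene [([209, 0, 17, 9, 33], [216.0, 2.0]), ([254, 0, 15, 24, 100], [261.0, 9.0]), ([266, 0, 6, 9, 23], [268.0, 4.0]), ([158, 14, 53, 13, 90], [186.0, 23.0]), ([152, 15, 66, 19, 268], [186.0, 27.0]), ([299, 21, 23, 13, 37], [310.0, 28.0]), ([269, 37, 24, 12, 32], [280.0, 42.0]), ([222, 43, 48, 30, 101], [249.0, 55.0]), ([164, 80, 55, 12, 76], [191.0, 88.0]), ([221, 120, 14, 10, 32], [228.0, 123.0]), ([193, 123, 22, 9, 41], [204.0, 128.0]), ([228, 134, 6, 6, 12], [230.0, 136.0]), ([161, 137, 26, 28, 312], [174.0, 151.0]), ([179, 137, 3, 5, 11], [180.0, 139.0]), ([229, 154, 22, 12, 48], [240.0, 159.0]), ([185, 164, 30, 34, 391], [201.0, 178.0]), ([251, 168, 3, 7, 9], [252.0, 171.0]), ([217, 195, 12, 10, 42], [223.0, 200.0]), ([327, 265, 7, 6, 9], [330.0, 268.0]), ([289, 268, 5, 5, 9], [291.0, 270.0]), ([315, 269, 17, 14, 121], [322.0, 276.0]), ([294, 274, 7, 6, 18], [297.0, 276.0]), ([311, 280, 8, 8, 21], [314.0, 284.0]), ([307, 286, 6, 4, 18], [310.0, 288.0]), ([312, 291, 8, 7, 29], [315.0, 294.0]), ([322, 300, 9, 9, 37], [326.0, 304.0]), ([339,
[... 2252 characters left out ...]
[457.0, 161.0]), ([320, 160, 14, 33, 298], [327.0, 174.0]), ([445, 169, 6, 4, 9], [447.0, 170.0]), ([147, 188, 4, 5, 9], [148.0, 190.0]), ([327, 195, 5, 5, 14], [329.0, 197.0]), ([319, 200, 52, 11, 128], [344.0, 206.0]), ([139, 202, 6, 10, 15], [141.0, 206.0]), ([124, 217, 14, 31, 35], [131.0, 231.0]), ([119, 249, 5, 11, 11], [121.0, 254.0]), ([98, 298, 141, 36, 468], [164.0, 310.0]), ([96, 311, 141, 33, 346], [167.0, 324.0]), ([93, 320, 4, 7, 10], [95.0, 323.0]), ([83, 348, 4, 10, 12], [84.0, 352.0])]
0.015 +y tip,root; -y tip,root [[334.0, 177.0], [340.0, 169.0], [335.0, 162.0], [341.0, 152.0]]
0.0435 +y tip,root; -y tip,root [[333.0, 191.0], [339.0, 185.0], [336.0, 147.0], [342.0, 137.0]]
```

```bash
python3 - <<'E'
from h import *
a=cv2.imread("pics/raw_scene0.png");b=np.load("pics/sceneB.npy")[:,:,::-1]
x=a[225:270,190:240].astype(np.float32);y=b[225:270,190:240].astype(np.float32)
print(cv2.phaseCorrelate(x.mean(2),y.mean(2)))
def cen(im,roi):
    x0,y0,w,h=roi;c=im[y0:y0+h,x0:x0+w].astype(int);m=(c.min(2)>150)
    ys,xs=np.nonzero(m);A=np.cov(xs,ys);return len(xs),xs.mean()+x0,ys.mean()+y0,np.degrees(.5*np.arctan2(2*A[0,1],A[0,0]-A[1,1]))
for im in(a,b): print(cen(im,(190,225,50,45)))
cv2.imwrite("pics/g4.png",np.hstack([cv2.resize(b[110:270,140:260],(450,600),interpolation=cv2.INTER_CUBIC),cv2.resize(cv2.convertScaleAbs(np.load("pics/topB.npy")[95:235,300:382,::-1],alpha=1.8),(350,600),interpolation=cv2.INTER_CUBIC)]))
E
```

```text
((-0.03512100341134072, 0.5383907825091221), 0.9868040219412909)
(162, np.float64(214.28395061728395), np.float64(246.0), np.float64(-36.175560626202454))
(173, np.float64(214.3121387283237), np.float64(246.01734104046244), np.float64(-36.30907589516891))
```

View pics/g4.png

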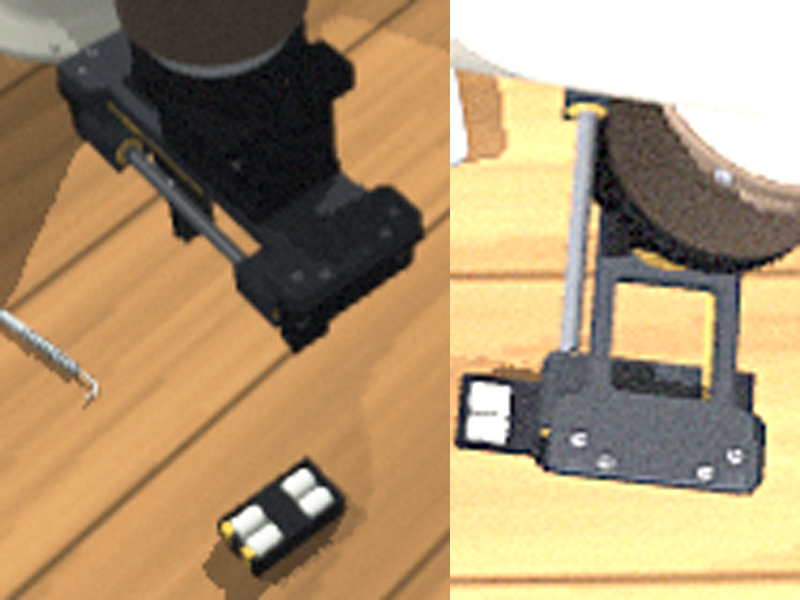

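The holder hasn't moved. In the scene view the finger tips show at about (190,174) and (219,203). That is some 5 px above the prediction, so the tips probably sit higher than reported. I'll go back down and feel for the bench to get the true tip height.

```bash
python3 -c "
from h import *
togo(HP+[0,0,.011],RG)"
python3 -m handwheel '[[[0.1,0.03,0,0,-0.003,0.04,0.087],[0,0,0,0,0,0.04,0.087],[0,0,0,0,0,0.04,0.087],[0,0,0,0,0,0.04,0.087],[0,0,0,0,0,0.04,0.087],[0,0,0,0,0,0.025,0.087],[0,0,0,0,0,0.013,0.087],[0,0,0,0,0,0,0.087],[0,0,0,0,0,0,0.087],[0,0,0,0,0,0,0.087]]]' | grep -v rot
python3 -m handwheel '[[[0,0,0,0,0,0.004,0.087],[0,0,0,0,0,0,0.087]]]'
python3 -c "
from h import *
togo(HP+[0,0,.011],RG)"
```

```text
t 8.3 tcp [ 0.5294 -0.2604  0.2456] F [ 0.4 -0.4 -0.2] j [-10.5  16.8   0.3   0.  -73.5   3.3]
turn units [0.006 0.    0.009] shift now-frame [-5.000e-04 -1.000e-04  2.346e-01] shift goal-frame [-5.000e-04  1.000e-04  2.346e-01]
time_s: 9.3
tcp_pos: [0.5357, -0.262, 0.0096]
wrist_force: [0.1, 0.2, -0.1]
gripper_width: 0.999
gripper_force: 0.0
time_s: 9.5
tcp_pos: [0.5344, -0.2616, 0.0042]
ee_rot: [[-0.125, -0.992, 0.01], [-0.992, 0.125, -0.004], [0.003, -0.011, -1.0]]
wrist_force: [-0.4, -0.5, 0.2]
gripper_width: 1.004
gripper_force: 0.0
t 9.5 tcp [ 0.5344 -0.2616  0.0042] F [-0.4 -0.5  0.2] j [-10.4  30.  -17.3   0.2 -42.1   3.1]
turn units [-0.103 -0.029  0.008] shift now-frame [-0.001   0.0051 -0.0069] shift goal-frame [-0.001   0.0052 -0.0068]
```

```bash
for i in 1; do python3 -m handwheel '[[[-0.1,-0.03,0,0,0.004,0,0.087],[0,0,0,0,0,0,0.087],[0,0,0,0,0,0,0.087]]]'|grep -v rot; python3 -m handwheel '[[[0,0,0,0,0,0.004,0.087],[0,0,0,0,0,0,0.087]]]'|grep -E "pos|wrist"; python3 -m handwheel '[[[0,0,0,0,0,0.004,0.087],[0,0,0,0,0,0,0.087]]]'|grep -E "pos|wrist"; done
python3 -c "
from h import *
togo(HP+[0,0,.011],RG)"
```

```text
time_s: 9.8
tcp_pos: [0.5304, -0.2612, 0.0038]
wrist_force: [-0.1, -0.3, 0.9]
gripper_width: 1.0
gripper_force: 0.0
tcp_pos: [0.5298, -0.261, -0.001]
wrist_force: [-0.8, 0.1, 0.4]
tcp_pos: [0.5298, -0.261, -0.0051]
wrist_force: [0.1, 0.7, 0.5]
t 10.2 tcp [ 0.5298 -0.261  -0.0051] F [0.1 0.7 0.5] j [-10.5  30.8 -17.6  -0.  -41.8   3.4]
turn units [0.019 0.002 0.008] shift now-frame [-0.001   0.0006 -0.0161] shift goal-frame [-0.001   0.0005 -0.0161]
```

The reported TCP is below the bench with no contact, so the true tip is higher than reported. I'll keep feeling downwards.

```bash
for k in 1; do python3 -m handwheel '[[[0,0,0,0,0,0.003,0.087],[0,0,0,0,0,0,0.087]]]'|grep -E "pos|wrist"; python3 -m handwheel '[[[0,0,0,0,0,0.003,0.087],[0,0,0,0,0,0,0.087]]]'|grep -E "pos|wrist";  python3 -m handwheel '[[[0,0,0,0,0,0.003,0.087],[0,0,0,0,0,0,0.087]]]'|grep -E "pos|wrist"; done
```

```text
tcp_pos: [0.53, -0.261, -0.0079]
wrist_force: [-0.3, 0.3, -0.3]
tcp_pos: [0.53, -0.261, -0.0108]
wrist_force: [-0.9, 0.7, 0.8]
tcp_pos: [0.53, -0.261, -0.0138]
wrist_force: [-0.1, 0.4, -0.2]
```

```bash
python3 - <<'E'
from h import *
togo(HP+[0,0,.011],RG)
c=cams.capture("scene");t=cams.capture("top");np.save("pics/sceneC.npy",c);np.save("pics/topC.npy",t)
E
```

```text
t 10.8 tcp [ 0.53   -0.261  -0.0138] F [-0.1  0.4 -0.2] j [-10.5  31.5 -18.   -0.  -40.7   3.4]
turn units [0.013 0.001 0.008] shift now-frame [-0.001   0.0008 -0.0248] shift goal-frame [-0.001   0.0007 -0.0248]
```

```bash
for k in 1; do python3 -m handwheel '[[[0,0,0,0,0,0.003,0.087],[0,0,0,0,0,0,0.087]]]'|grep -E "pos|wrist"; python3 -m handwheel '[[[0,0,0,0,0,0.002,0.087],[0,0,0,0,0,0,0.087]]]'|grep -E "pos|wrist";  python3 -m handwheel '[[[0,0,0,0,0,0.002,0.087],[0,0,0,0,0,0,0.087]]]'|grep -E "pos|wrist"; done
```

```text
tcp_pos: [0.53, -0.261, -0.0168]
wrist_force: [0.2, 0.1, -0.5]
tcp_pos: [0.5301, -0.2611, -0.0187]
wrist_force: [-0.6, -0.3, -0.0]
tcp_pos: [0.5301, -0.2611, -0.0207]
wrist_force: [-0.6, -0.8, -0.7]
```

```bash
for k in 1; do python3 -m handwheel '[[[0,0,0,0,0,0.002,0.087],[0,0,0,0,0,0,0.087]]]'|grep -E "pos|wrist"; python3 -m handwheel '[[[0,0,0,0,0,0.002,0.087],[0,0,0,0,0,0,0.087]]]'|grep -E "pos|wrist";  python3 -m handwheel '[[[0,0,0,0,0,0.002,0.087],[0,0,0,0,0,0,0.087]]]'|grep -E "pos|wrist"; done
```

```text
tcp_pos: [0.5301, -0.2611, -0.0227]
wrist_force: [0.1, 0.9, 0.5]
tcp_pos: [0.5301, -0.2611, -0.0247]
wrist_force: [-0.6, 0.1, 0.4]
tcp_pos: [0.5301, -0.261, -0.0267]
wrist_force: [0.1, 0.8, 0.7]
```

```bash
for k in 1; do python3 -m handwheel '[[[0,0,0,0,0,0.002,0.087],[0,0,0,0,0,0,0.087]]]'|grep -E "pos|wrist"; python3 -m handwheel '[[[0,0,0,0,0,0.002,0.087],[0,0,0,0,0,0,0.087]]]'|grep -E "pos|wrist";  done;
python3 - <<'E'
from h import *
s=r.sense();T=np.array(s["ee_rot"])
c=cams.capture("scene");t=cams.capture("top")
for n,w in(("scene",.0435),("top",.0435)):
    print(n,proj(n,[s["tcp_pos"]+T@np.array([0,y,z]) for y in(w,-w) for z in(0,-.03)]).round(0).tolist())
cv2.imwrite("pics/g5.png",np.hstack([cv2.resize(c[165:285,160:250,::-1],(450,600),interpolation=cv2.INTER_CUBIC),cv2.resize(cv2.convertScaleAbs(t[140:240,288:346,::-1],alpha=1.8),(348,600),interpolation=cv2.INTER_CUBIC)]))
E
```

```text
tcp_pos: [0.5301, -0.2611, -0.0287]
wrist_force: [-1.4, -1.5, 0.0]
tcp_pos: [0.5303, -0.2612, -0.029]
wrist_force: [-3.1, 0.9, 6.8]
scene [[206.0, 244.0], [205.0, 239.0], [227.0, 267.0], [226.0, 262.0]]
top [[314.0, 211.0], [315.0, 209.0], [317.0, 179.0], [318.0, 176.0]]
```

View pics/g5.png

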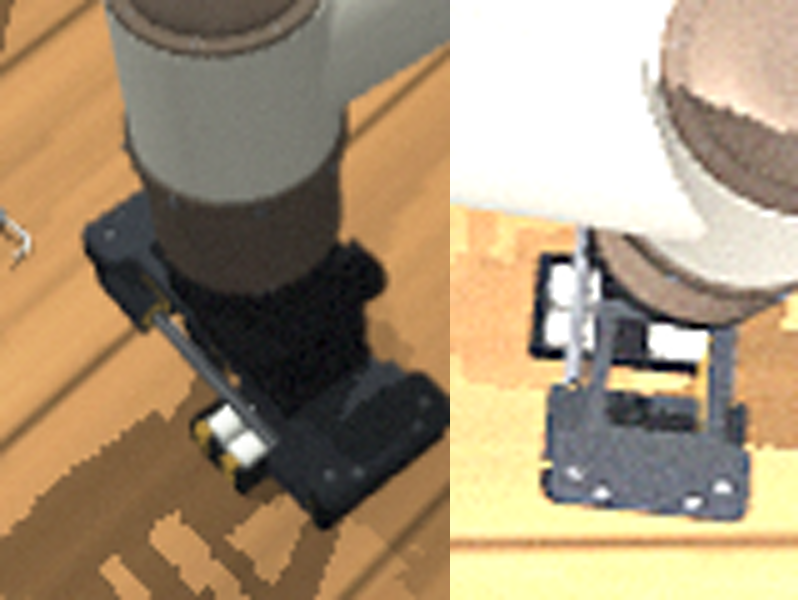

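The first contact came at a reported z of about −0.029, with 7 N, so the true tip is about 29 mm above the reading. The holder is between the fingers and somewhat off-centre. I'll raise 12 mm and close.

```bash
python3 -m handwheel '[[[0,0,0,0,0,-0.012,0.087],[0,0,0,0,0,0,0.06],[0,0,0,0,0,0,0.05],[0,0,0,0,0,0,0.03],[0,0,0,0,0,0,0.03],[0,0,0,0,0,0,0.03],[0,0,0,0,0,0,0.03],[0,0,0,0,0,0,0.03]]]' |grep -v rot
python3 -m handwheel '[[[0,0,0,0,0,0,0.03],[0,0,0,0,0,0,0.03],[0,0,0,0,0,0,0.03],[0,0,0,0,0,0,0.03]]]'|grep -v rot
```

```text
time_s: 13.4
tcp_pos: [0.5299, -0.261, -0.0186]
wrist_force: [-0.2, -0.4, -0.3]
gripper_width: 0.468
gripper_force: 30.0
time_s: 13.8
tcp_pos: [0.5303, -0.2611, -0.0185]
wrist_force: [-0.4, 0.3, -1.3]
gripper_width: 0.47
gripper_force: 30.0
```

Gripped: 41 mm wide at 30 N. I'll lift and check numerically where the held holder is against the reported tool pose.

```bash
python3 -m handwheel '[[[0,0,0,0,0,-0.02,0.03],[0,0,0,0,0,-0.04,0.03],[0,0,0,0,0,-0.045,0.03],[0,0,0,0,0,-0.045,0.03],[0,0,0,0,0,-0.045,0.03],[0,0,0,0,0,-0.035,0.03],[0,0,0,0,0,0,0.03],[0,0,0,0,0,0,0.03],[0,0,0,0,0,0,0.03],[0,0,0,0,0,0,0.03]]]' |grep -v rot
cat >> h.py <<'E'
OFF=np.array([0,0,-.0295])
def held(off=OFF):
    s=r.sense();T=np.array(s["ee_rot"]);return s["tcp_pos"]+T@off,T
def feats(n,mid,T,rad=30):
    """brass blobs near predicted terminals; T tool rot, holder x=-tool... """
    hx=np.cross(-T[:,1],-T[:,2]); # hy=-tool y, hz=-tool z
    pt=mid+.037*hx+.011*(-T[:,2])
    u=proj(n,pt)[0];im=cams.capture(n).astype(int)
    hsv=cv2.cvtColor(im.astype(np.uint8),cv2.COLOR_RGB2HSV)
    m=((hsv[...,0]>18)&(hsv[...,0]<32)&(hsv[...,1]>140)&(hsv[...,2]>120)).astype(np.uint8)
    m2=((im.min(2)>165)).astype(np.uint8)
    print(n,"pred terminals",u.round(1),"pred cells(term half)",proj(n,mid+.024*hx+.008*(-T[:,2]))[0].round(1))
    for nm,q in(("brass",m),("white",m2)):
        k,l,st,c=cv2.connectedComponentsWithStats(q)
        print("  ",nm,[(int(st[i,4]),c[i].round(1).tolist()) for i in range(1,k) if st[i,4]>=3 and np.hypot(*(c[i]-u))<rad])
E
python3 - <<'E'
from h import *
m,T=held();print(m.round(4));
for n in K: feats(n,m,T)
E
```

```text
time_s: 14.8
tcp_pos: [0.5294, -0.2608, 0.2095]
wrist_force: [-0.3, -0.0, -1.2]
gripper_width: 0.468
gripper_force: 30.0
[ 0.5296 -0.2609  0.239 ]
scene pred terminals [193.  202.4] pred cells(term half) [198.3 199.8]
   brass [(16, [190.1, 199.1]), (17, [196.8, 206.9])]
   white [(21, [196.9, 196.1]), (43, [201.4, 202.0])]
top pred terminals [354.4 170.6] pred cells(term half) [347.2 170.3]
   brass [(3, [355.3, 174.0]), (3, [361.3, 189.3])]
   white [(26, [345.7, 168.3])]
```

The scene brass centroid is (193.4,203.0) against a predicted (193.0,202.4), so the offset model holds with the tool vertical. Next is the move over the bay.

```bash
cat >> h.py <<'E'
def goal(h,dx=0,dy=0): # reported TCP for the holder mid at bay-frame (dx,dy,h)
    return BAY+RB@np.array([dx,dy,h])-RI@OFF
E
python3 -c "
from h import *
togo(goal(.10),RI)"
```

```text
t 14.9 tcp [ 0.5298 -0.261   0.2101] F [ 0.7 -0.1 -1.7] j [-10.5  18.2  -2.9  -0.  -69.2   3.4]
turn units [-4.412 -2.86  10.609] shift now-frame [-0.3473 -0.0287  0.04  ] shift goal-frame [-0.1713  0.2428  0.1864]
```

```bash
python3 -m handwheel '[[[0,0,0,-0.0347,-0.0029,0,0.03],[0,0,0,-0.0347,-0.0029,0,0.03],[0,0,0,-0.0347,-0.0029,0,0.03],[0,0,0,-0.0347,-0.0029,0,0.03],[0,0,0,-0.0347,-0.0029,0,0.03],[0,0,0,-0.0347,-0.0029,0,0.03],[0,0,0,-0.0347,-0.0029,0,0.03],[0,0,0,-0.0347,-0.0029,0,0.03],[0,0,0,-0.0347,-0.0029,0,0.03],[0,0,0,-0.0347,-0.0029,0,0.03]]]' |grep -v rot
python3 -m handwheel '[[[-0.49,-0.318,1.179,0,0,0,0.03],[-0.49,-0.318,1.179,0,0,0,0.03],[-0.49,-0.318,1.179,0,0,0,0.03],[-0.49,-0.318,1.179,0,0,0,0.03],[-0.49,-0.318,1.179,0,0,0,0.03],[-0.49,-0.318,1.179,0,0,0,0.03],[-0.49,-0.318,1.179,0,0,0,0.03],[-0.49,-0.318,1.179,0,0,0,0.03],[-0.49,-0.318,1.179,0,0,0,0.03],[0,0,0,0,0,0,0.03],[0,0,0,0,0,0,0.03],[0,0,0,0,0,0,0.03]]]' |grep -v rot
python3 -c "
from h import *
togo(goal(.06),RI)
m,T=held();print(m)
for n in K: feats(n,m,T)"
```

```text
time_s: 15.9
tcp_pos: [0.6023, 0.081, 0.2108]
wrist_force: [0.9, -0.6, -1.0]
gripper_width: 0.469
gripper_force: 30.0
time_s: 17.1
tcp_pos: [0.6024, 0.08, 0.2115]
wrist_force: [0.1, 0.1, -1.0]
gripper_width: 0.466
gripper_force: 30.0
t 17.1 tcp [0.6024 0.08   0.2115] F [ 0.1  0.1 -1. ] j [  5.3  25.9  13.6 -29.2 -85.3 -73.1]
turn units [-0.024  0.015  0.034] shift now-frame [ 0.0012 -0.0201  0.0761] shift goal-frame [ 0.001  -0.0203  0.0761]
[0.60683147 0.06594943 0.23704829]
scene pred terminals [314.2 123.9] pred cells(term half) [319.5 125.9]
   brass []
   white []
top pred terminals [172.7 149.2] pred cells(term half) [170.5 143.8]
   brass [(3, [153.3, 133.3]), (24, [177.4, 148.2]), (23, [166.4, 149.7])]
   white [(30, [164.4, 141.4]), (44, [173.2, 140.7]), (51, [170.6, 164.1])]
```

The top view's brass centroid is (171.9,149.0) against a predicted (172.7,149.2), so the offset is along the tool. I'll approach the mouth.

```bash
python3 -m handwheel '[[[-0.024,0.015,0.034,0.001,-0.01,0.01,0.03],[0,0,0,0,-0.01,0.02,0.03],[0,0,0,0,0,0.025,0.03],[0,0,0,0,0,0.025,0.03],[0,0,0,0,0,0.02,0.03],[0,0,0,0,0,0.01,0.03],[0,0,0,0,0,0,0.03],[0,0,0,0,0,0,0.03],[0,0,0,0,0,0,0.03],[0,0,0,0,0,0,0.03]]]' |grep -v rot
python3 - <<'E'
from h import *
togo(goal(.011),RI)
m,T=held();print((RB.T@(m-BAY)).round(4))
for n in K: feats(n,m,T,20)
# per-terminal fit in top: print px per mm along bay axes at terminal
for n in K:
    p=lambda d:proj(n,m+RB@np.array(d))[0]
    print(n,[(p(d)-p([0,0,0])).round(2).tolist() for d in([.005,0,0],[0,.005,0],[0,0,.005])])
E
```

```text
time_s: 18.2
tcp_pos: [0.5908, 0.1149, 0.1074]
wrist_force: [0.2, -0.1, -1.1]
gripper_width: 0.464
gripper_force: 30.0
t 18.2 tcp [0.5908 0.1149 0.1074] F [ 0.2 -0.1 -1.1] j [  8.2  29.7   4.8 -31.1 -72.9 -69.3]
turn units [ 0.004  0.027 -0.017] shift now-frame [ 0.0005 -0.0001  0.0165] shift goal-frame [ 0.0005 -0.0001  0.0165]
[ 0.0001 -0.0004  0.0275]
scene pred terminals [312.6 143.7] pred cells(term half) [317.4 145.5]
   brass []
   white []
top pred terminals [168.4 168.7] pred cells(term half) [166.6 163.8]
   brass [(19, [172.5, 167.7]), (15, [162.9, 169.3]), (3, [159.0, 177.0])]
   white [(39, [169.2, 161.0]), (29, [161.3, 163.1]), (10, [173.3, 172.6])]
scene [[0.63, -1.75], [-1.82, -0.58], [0.0, -0.47]]
top [[-2.14, 0.27], [0.57, 2.02], [0.54, -0.89]]
```

```bash
python3 - <<'E'
from h import *
im=cv2.imread("pics/raw_top0.png");hsv=cv2.cvtColor(im,cv2.COLOR_BGR2HSV)
for n in K:
    im=cv2.imread(f"pics/raw_{n}0.png");hsv=cv2.cvtColor(im,cv2.COLOR_BGR2HSV)
    m=((hsv[...,0]>14)&(hsv[...,0]<32)&(hsv[...,1]>110)&(hsv[...,2]>80)).astype(np.uint8)
    k,l,st,c=cv2.connectedComponentsWithStats(m);u=proj(n,BAY+RB@[0,.038,-.006])[0]
    print(n,"pred",u.round(1),proj(n,BAY+RB@[0,.0385,-.003])[0].round(1),proj(n,BAY+RB@[0,.037,-.0095])[0].round(1),[(int(st[i,4]),c[i].round(1).tolist()) for i in range(1,k) if np.hypot(*(c[i]-u))<14])
E
```

```text
scene pred [312.7 147.9] [312.5 147.5] [313.1 148.3] [(6, [313.5, 144.0]), (8, [310.5, 151.5])]
top pred [163.8 176.3] [164.1 176.1] [163.3 176.5] [(6, [168.7, 175.3]), (4, [159.5, 177.0])]
```

```bash
python3 -m handwheel '[[[0,0,0,0,-0.0014,0.005,0.03],[0,0,0,0,0,0.005,0.03],[0,0,0,0,0,0.004,0.03],[0,0,0,0,0,0,0.03],[0,0,0,0,0,0,0.03]]]' |grep -E "wrist|pos"
python3 -m handwheel '[[[0,0,0,0,0,0.002,0.03],[0,0,0,0,0,0.002,0.03],[0,0,0,0,0,0,0.03]]]' |grep -E "wrist|pos"
python3 -m handwheel '[[[0,0,0,0,0,0.001,0.03],[0,0,0,0,0,0.001,0.03],[0,0,0,0,0,0,0.03]]]' |grep -E "wrist|pos"
python3 -c "
from h import *
togo(goal(.002),RI)
m,T=held();print((RB.T@(m-BAY)).round(4), RB.T@r.sense()['wrist_force'])
feats('top',m,T,20)"
```

```text
tcp_pos: [0.5883, 0.1209, 0.0933]
wrist_force: [0.3, 0.3, -0.5]
tcp_pos: [0.5875, 0.1228, 0.0899]
wrist_force: [-0.0, 0.4, -1.5]
tcp_pos: [0.5877, 0.1232, 0.0891]
wrist_force: [-0.6, -2.0, 2.7]
t 19.4 tcp [0.5877 0.1232 0.0891] F [-0.6 -2.   2.7] j [  9.   30.6   3.4 -31.6 -70.8 -68.7]
turn units [ 0.004  0.012 -0.017] shift now-frame [-0.      0.0013  0.0052] shift goal-frame [-0.      0.0013  0.0052]
[-0.0013  0.0001  0.0072] [-0.12281665  1.15386748  3.23096012]
top pred terminals [166.8 172.1] pred cells(term half) [165.  167.3]
   brass [(14, [170.9, 171.2]), (14, [161.8, 172.4]), (3, [159.0, 177.0])]
   white [(37, [167.7, 164.8]), (26, [159.9, 166.6]), (3, [174.0, 174.0])]
```

```bash
for k in 1; do python3 -m handwheel '[[[0,0,0,0,0,0.001,0.03],[0,0,0,0,0,0,0.03]]]' |grep -E "wrist|pos"
python3 -m handwheel '[[[0,0,0,0,0,0.001,0.03],[0,0,0,0,0,0,0.03]]]' |grep -E "wrist|pos"; done
python3 -c "
from h import *
m,T=held();s=r.sense();print((RB.T@(m-BAY)).round(4), (RB.T@s['wrist_force']).round(1),(RB.T@s['moment']).round(2),s['gripper_width'])"
```

```text
tcp_pos: [0.5874, 0.1235, 0.0884]
wrist_force: [-1.7, -4.2, 4.4]
tcp_pos: [0.587, 0.1239, 0.0876]
wrist_force: [-2.8, -4.2, 5.3]
[-0.0014  0.0005  0.0055] [-0.1  4.   6.2] [0.68 0.95 0.09] 0.47050935014547596
```

The force is +4 N along bay y and 6 N along z, so the −y end is riding the bevel. I'll shift +y a little and continue.

```bash
python3 -m handwheel '[[[0,0,0,0.0012,0,0,0.03],[0,0,0,0,0,0.001,0.03],[0,0,0,0,0,0,0.03]]]' |grep -E "wrist"
python3 -m handwheel '[[[0,0,0,0,0,0.001,0.03],[0,0,0,0,0,0.001,0.03],[0,0,0,0,0,0,0.03]]]' |grep -E "wrist"
python3 -c "
from h import *
m,T=held();s=r.sense();print((RB.T@(m-BAY)).round(4), (RB.T@s['wrist_force']).round(1),(RB.T@s['moment']).round(2),s['gripper_width'])
feats('top',m,T,14)"
```

```text
wrist_force: [-1.6, -3.8, 5.9]
wrist_force: [-1.6, -3.9, 5.2]
[-0.0014  0.0016  0.0018] [-0.2  2.7  6.1] [0.52 1.08 0.12] 0.4696734075637264
top pred terminals [166.4 173.6] pred cells(term half) [164.6 168.8]
   brass [(9, [161.3, 173.9]), (13, [169.8, 173.5]), (3, [159.0, 177.0])]
   white [(43, [167.1, 166.3]), (32, [159.4, 168.2])]
```

```bash
python3 -m handwheel '[[[0,0,0,0,0,0.001,0.03],[0,0,0,0,0,0,0.03]]]' |grep -E "wrist"
python3 -c "
from h import *
m,T=held();s=r.sense();print((RB.T@(m-BAY)).round(4), (RB.T@s['wrist_force']).round(1),(RB.T@s['moment']).round(2))"
python3 -m handwheel '[[[0,0,0,0,0,0,0.05],[0,0,0,0,0,0,0.055],[0,0,0,0,0,0,0.055],[0,0,0,0,0,0,0.055],[0,0,0,0,0,-0.01,0.055],[0,0,0,0,0,-0.02,0.055],[0,0,0,0,0,-0.02,0.055],[0,0,0,0,0,0,0.03],[0,0,0,0,0,0,0.0],[0,0,0,0,0,0,0.0],[0,0,0,0,0,0,0.0],[0,0,0,0,0,0,0.0]]]' |grep -v rot
python3 - <<'E'
from h import *
m=BAY+RB@[0,-.001,0];togo(goal(.05),RI)
for z in(0,.001,-.011):
    print(z);feats('top',BAY+RB@[0,-.001,z],RI,14)
E
```

```text
wrist_force: [-2.0, -5.1, 6.6]
[-0.0014  0.0018  0.0011] [-0.4  3.5  7.8] [0.66 1.12 0.14]
time_s: 21.9
tcp_pos: [0.5924, 0.1026, 0.1256]
wrist_force: [0.5, -0.4, -1.4]
gripper_width: 0.261
gripper_force: 0.0
t 21.9 tcp [0.5924 0.1026 0.1256] F [ 0.5 -0.4 -1.4] j [  7.2  29.    6.2 -30.6 -75.5 -69.7]
turn units [ 0.013 -0.006 -0.027] shift now-frame [-0.0017  0.0013 -0.0006] shift goal-frame [-0.0017  0.0013 -0.0006]
0
top pred terminals [165.4 172.9] pred cells(term half) [163.6 168.1]
   brass [(16, [170.0, 173.4]), (11, [160.5, 175.2])]
   white [(39, [167.0, 166.7]), (37, [159.1, 167.6])]
0.001
top pred terminals [165.5 172.7] pred cells(term half) [163.7 168. ]
   brass [(15, [170.1, 173.5]), (12, [160.8, 175.1])]
   white [(39, [167.0, 166.7]), (36, [159.1, 167.7])]
-0.011
top pred terminals [164.2 174.6] pred cells(term half) [162.4 169.9]
   brass [(9, [161.3, 174.1]), (13, [169.6, 173.8]), (3, [159.0, 177.0])]
   white [(40, [166.9, 166.6]), (37, [159.1, 167.7])]
```

The holder stayed in the mouth. I'll close the fingers and press on the bridge, slightly towards the contact end.

```bash
python3 -m handwheel '[[[0,0,0,0.003,0.001,0,0.0],[0,0,0,0,0,0.01,0.0],[0,0,0,0,0,0.01,0.0],[0,0,0,0,0,0.01,0.0],[0,0,0,0,0,0.004,0.0],[0,0,0,0,0,0,0.0],[0,0,0,0,0,0,0.0]]]' |grep -v rot
python3 -m handwheel '[[[0,0,0,0,0,0.0015,0],[0,0,0,0,0,0.0015,0],[0,0,0,0,0,0,0]]]' |grep -E "wrist"
python3 -m handwheel '[[[0,0,0,0,0,0.0015,0],[0,0,0,0,0,0,0]]]' |grep -E "wrist"
python3 -c "
from h import *
m,T=held();s=r.sense();print((RB.T@(m-BAY)).round(4), (RB.T@s['wrist_force']).round(1),(RB.T@s['moment']).round(2))
feats('top',BAY,RI,14)"
```

```text
time_s: 22.75
tcp_pos: [0.5848, 0.1185, 0.0975]
wrist_force: [0.7, -0.4, 1.1]
gripper_width: 0.005
gripper_force: 0.0
wrist_force: [-0.5, -0.9, 1.2]
wrist_force: [-0.6, -2.4, 3.1]
[-0.0003  0.0045  0.0125] [-0.2  1.3  3.7] [0.31 0.84 0.04]
top pred terminals [165.5 173.3] pred cells(term half) [163.7 168.5]
   brass [(11, [169.9, 173.9]), (14, [160.4, 175.4])]
   white [(39, [158.8, 168.2]), (42, [166.7, 167.6])]
```

```bash
for k in 1; do python3 -m handwheel '[[[0,0,0,0,0,0.0015,0],[0,0,0,0,0,0.0015,0],[0,0,0,0,0,0,0]]]' |grep -E "wrist|pos"
python3 -m handwheel '[[[0,0,0,0,0,0.0015,0],[0,0,0,0,0,0.0015,0],[0,0,0,0,0,0,0]]]' |grep -E "wrist|pos"; done
python3 -c "
from h import *
m,T=held();s=r.sense();print((RB.T@(m-BAY)).round(4), (RB.T@s['wrist_force']).round(1),(RB.T@s['moment']).round(2))
feats('top',BAY,RI,14)
print(proj('top',[BAY+RB@[0,y,z] for z in (.011,.006,0) for y in (.036,-.038)]).round(1).tolist())"
```

```text
tcp_pos: [0.5828, 0.1211, 0.0921]
wrist_force: [-2.9, -3.2, 8.2]
tcp_pos: [0.5829, 0.1213, 0.0918]
wrist_force: [-4.8, -8.6, 16.0]
[-0.0003  0.0051  0.0098] [ 2.2  7.2 17.2] [1.91 0.28 0.13]
top pred terminals [165.5 173.3] pred cells(term half) [163.7 168.5]
   brass [(9, [169.7, 174.3]), (12, [160.2, 176.0])]
   white [(40, [158.5, 169.1]), (38, [166.3, 168.4])]
[[165.4, 172.9], [157.1, 143.4], [164.8, 173.7], [156.6, 144.3], [164.2, 174.6], [156.0, 145.4]]
```

Force is building at 17 N and the brass end has dropped more than the tip has travelled, so the −y end is probably hanging on its bevel. I'll back off clear and measure the cells in both views.

```bash
python3 -m handwheel '[[[0,0,0,0,0,-0.03,0],[0,0,0,0,0,-0.04,0],[0,0,0,0.03,0,-0.03,0],[0,0,0,0.045,0,0,0],[0,0,0,0.045,0,0,0],[0,0,0,0.045,0,0,0],[0,0,0,0.035,0,0,0],[0,0,0,0,0,0,0]]]' |grep -E "pos|wrist"
python3 - <<'E'
from h import *
for n in K:
    im=cams.capture(n);np.save(f"pics/{n}D.npy",im);im0=cv2.imread(f"pics/raw_{n}0.png")[:,:,::-1]
    u=proj(n,BAY)[0];hsv=cv2.cvtColor(im,cv2.COLOR_RGB2HSV)
    m=((hsv[...,0]>14)&(hsv[...,0]<32)&(hsv[...,1]>140)&(hsv[...,2]>100)).astype(np.uint8)
    for nm,q in(("brass",m),("white",(im.min(2)>160).astype(np.uint8))):
        k,l,st,c=cv2.connectedComponentsWithStats(q)
        print(n,nm,[(int(st[i,4]),c[i].round(1).tolist()) for i in range(1,k) if st[i,4]>=3 and np.hypot(*(c[i]-u))<28])
    print("pred brass/cell mids flush:",proj(n,[BAY+RB@[0,y,z] for y,z in((.0375,0),(.0215,-.002),(-.0215,-.002))]).round(1).tolist())
    print("  +11mm:",proj(n,[BAY+RB@[0,y,z] for y,z in((.0375,.011),(.0215,.009),(-.0215,.009))]).round(1).tolist())
E
```

```text
tcp_pos: [0.4036, 0.0154, 0.1752]
wrist_force: [1.2, -0.3, -0.4]
scene brass [(6, [313.3, 144.5]), (6, [310.5, 152.0]), (3, [312.7, 175.7])]
scene white [(6, [317.3, 145.3]), (6, [331.5, 148.8]), (14, [316.4, 151.5]), (27, [331.7, 155.8])]
pred brass/cell mids flush: [[312.8, 147.4], [318.4, 149.3], [333.6, 154.2]]
  +11mm: [[312.6, 146.3], [318.3, 148.3], [333.7, 153.3]]
top brass []
top white [(23, [186.6, 157.0]), (8, [186.2, 163.6])]
pred brass/cell mids flush: [[164.3, 175.2], [162.3, 169.1], [157.6, 152.2]]
  +11mm: [[165.5, 173.5], [163.5, 167.4], [158.7, 150.3]]
```

```bash
python3 -m handwheel '[[[0,0,0,0.004,-0.034,-0.031,0],[0,0,0,0.004,-0.034,-0.031,0],[0,0,0,0.004,-0.034,-0.031,0],[0,0,0,0.004,-0.034,-0.031,0],[0,0,0,0.004,-0.034,-0.031,0],[0,0,0,0,0,0,0]]]' |grep -E "pos|wrist"
cat > look.py <<'E'
from h import *
for n in K:
    im=cams.capture(n);np.save(f"pics/{n}E.npy",im)
    u=proj(n,BAY)[0];hsv=cv2.cvtColor(im,cv2.COLOR_RGB2HSV)
    m=((hsv[...,0]>14)&(hsv[...,0]<32)&(hsv[...,1]>140)&(hsv[...,2]>100)).astype(np.uint8)
    for nm,q in(("brass",m),("white",(im.min(2)>160).astype(np.uint8))):
        k,l,st,c=cv2.connectedComponentsWithStats(q)
        print(n,nm,[(int(st[i,4]),c[i].round(1).tolist()) for i in range(1,k) if st[i,4]>=3 and np.hypot(*(c[i]-u))<28])
E
python3 look.py
```

```text
tcp_pos: [0.4585, -0.2093, 0.2228]
wrist_force: [0.5, 1.0, -1.5]
scene brass [(7, [313.4, 144.3]), (6, [310.5, 152.0]), (4, [311.8, 174.2]), (6, [324.3, 177.7])]
scene white [(19, [318.3, 146.2]), (6, [332.2, 148.8]), (29, [316.1, 152.1]), (20, [331.6, 155.4])]
top brass [(10, [169.7, 174.2]), (12, [160.2, 176.0])]
top white [(21, [162.3, 149.6]), (8, [155.2, 152.5]), (27, [158.6, 168.9]), (31, [166.1, 167.9])]
```

```bash
cat > fit.py <<'E'
from h import *
import sys
def fe(im,n,u,rad=20,tw=150):
    hsv=cv2.cvtColor(im,cv2.COLOR_RGB2HSV)
    m=((hsv[...,0]>14)&(hsv[...,0]<32)&(hsv[...,1]>140)&(hsv[...,2]>100)).astype(np.uint8)
    out=[]
    for q in(m,(im.min(2)>tw).astype(np.uint8)):
        k,l,st,c=cv2.connectedComponentsWithStats(q,connectivity=4);out.append([c[i] for i in range(1,k) if st[i,4]>=4 and np.hypot(*(c[i]-u))<rad])
    return out
nom=np.array([[.0372,.0095,.011],[.0372,-.0095,.011],[.0225,.0095,.008],[.0225,-.0095,.008],[-.0225,.0095,.008],[-.0225,-.0095,.008]])
def assoc(im,n,P): # P predicted 6 world points
    u=proj(n,P);b,w=fe(im,n,u.mean(0));o=np.full((6,2),np.nan)
    for i in range(6):
        L=b if i<2 else w
        if L:
            d=[np.hypot(*(c-u[i])) for c in L];j=int(np.argmin(d))
            if d[j]<4.5:o[i]=L[j]
    return o
Rh=np.c_[hx,hy,[0,0,1]];C0=np.array([.5294,-.2599,.011])
M=nom.copy();O0={n:assoc(cv2.imread(f"pics/raw_{n}0.png")[:,:,::-1].copy(),n,C0+nom@Rh.T) for n in K}
for i in range(6):
    f=lambda q:np.nan_to_num(np.concatenate([proj(n,C0+Rh@q)[0]-O0[n][i] for n in K]))
    M[i]=least_squares(f,nom[i]).x
tag=sys.argv[1]
RH0=np.c_[RB[:,1],-RB[:,0],RB[:,2]]
ims={n:np.load(f"pics/{n}{tag}.npy") for n in K}
O={n:assoc(ims[n],n,BAY+RB@[0,0,-.002]+M@RH0.T) for n in K}
def pts(p): # x,y,z bay mm, pitch(deg; + = contact end high), yaw deg
    R=cv2.Rodrigues(np.radians([0,-p[3],p[4]]))[0]
    return BAY+RB@(p[:3]*1e-3)+M@(RH0@R).T
def f(p):
    P=pts(p);return np.concatenate([np.nan_to_num(np.concatenate([(proj(n,P)-O[n]).ravel() for n in K])),[p[4]*.1]])
s=least_squares(f,[0,0,0,0,0],loss="soft_l1",f_scale=.5)
print("x y z pitch yaw",s.x.round(2));print("std",np.sqrt(np.diag(np.linalg.inv(s.jac.T@s.jac))*.15).round(2));print(s.fun[:-1].reshape(2,6,2).round(1).tolist())
E
python3 fit.py E
```

```text
x y z pitch yaw [ 1.3   0.45 -8.05 -1.08  8.  ]
std [0.78 0.82 1.86 2.34 1.31]
[[[0.3, 0.1], [-0.5, -0.4], [1.9, -1.1], [-0.4, 0.7], [2.5, -1.4], [1.4, 0.8]], [[0.8, 0.1], [1.3, 0.3], [-3.1, 1.9], [-3.3, 0.0], [0.7, 0.5], [0.4, -1.4]]]
```

```bash
sed -i 's/p\[4\]\*.1/p[4]*3/' fit.py; cat >> fit.py <<'E'
print((M*1e3).round(1).tolist())
for n in K: print(n,O0[n].round(1).tolist(),"\n",O[n].round(1).tolist(),"\n",proj(n,pts(s.x)).round(1).tolist())
E
python3 fit.py E
```

```text
x y z pitch yaw [-1.68  0.97 -6.63 -1.7   0.07]
std [0.72 0.67 1.69 1.86 0.14]
[[[-0.3, -1.1], [0.0, -1.2], [1.5, -1.3], [-0.5, 0.5], [1.5, 0.5], [0.6, 2.7]], [[0.2, 1.0], [0.3, -0.0], [-2.8, 2.1], [-3.2, -0.0], [3.5, 0.1], [3.0, -2.0]]]
[[39.2, 10.3, 10.2], [38.0, -12.6, 12.3], [21.6, 1.9, -0.5], [22.4, -4.4, 19.1], [-22.4, 2.6, 0.4], [-20.6, -3.8, 19.9]]
scene [[205.2, 257.9], [199.8, 250.9], [209.8, 253.2], [205.6, 248.2], [223.6, 242.9], [219.3, 238.2]] 
 [[310.5, 152.0], [313.4, 144.3], [316.1, 152.2], [318.3, 146.3], [331.5, 155.5], [332.4, 149.1]] 
 [[310.2, 150.9], [313.4, 143.1], [317.6, 151.0], [317.8, 146.9], [333.0, 156.0], [333.1, 151.8]]
top [[nan, nan], [nan, nan], [325.9, 192.8], [325.9, 192.8], [308.7, 190.6], [308.7, 190.6]] 
 [[169.7, 174.2], [160.2, 176.0], [166.2, 168.1], [166.2, 168.1], [155.5, 152.5], [155.5, 152.5]] 
 [[169.9, 175.2], [160.4, 176.0], [163.3, 170.2], [162.9, 168.0], [159.0, 152.6], [158.5, 150.5]]
```

```bash
sed -i 's/^O={n:.*/O={n:assoc(ims[n],n,BAY+RB@[0,0,-.002]+nom@RH0.T) for n in K}/; s/tw=150/tw=160/' fit.py
sed -i 's/^    M\[i\]=.*/    pass/; s/^RH0=.*/M=np.array([[.0385,.0113,.0105],[.0385,-.0113,.0105],[.0222,.0088,.008],[.0222,-.0088,.008],[-.0222,.0088,.008],[-.0222,-.0088,.008]]);RH0=np.c_[RB[:,1],-RB[:,0],RB[:,2]]/' fit.py
python3 fit.py E
```

```text
x y z pitch yaw [ -0.26  -0.55   0.27 -15.07   0.07]
std [0.48 0.5  1.57 3.08 0.15]
[[[0.2, -0.9], [0.1, -0.9], [0.6, -0.2], [0.6, -0.3], [0.3, 0.4], [2.4, 1.1]], [[-0.3, 0.9], [-0.2, 0.6], [0.6, 0.5], [0.8, 0.7], [0.8, 0.0], [0.5, -2.0]]]
[[38.5, 11.3, 10.5], [38.5, -11.3, 10.5], [22.2, 8.8, 8.0], [22.2, -8.8, 8.0], [-22.2, 8.8, 8.0], [-22.2, -8.8, 8.0]]
scene [[205.2, 257.9], [199.8, 250.9], [209.9, 253.2], [205.6, 248.2], [223.6, 242.9], [219.1, 238.2]] 
 [[310.5, 152.0], [313.4, 144.3], [316.1, 152.1], [318.3, 146.2], [331.6, 155.4], [331.8, 148.6]] 
 [[310.7, 151.1], [313.5, 143.4], [316.7, 151.9], [318.9, 145.9], [332.0, 155.8], [334.2, 149.7]]
top [[nan, nan], [nan, nan], [325.9, 192.8], [325.9, 192.8], [309.1, 187.5], [308.3, 194.4]] 
 [[169.7, 174.2], [160.2, 176.0], [166.1, 167.9], [158.6, 168.9], [162.3, 149.6], [155.2, 152.5]] 
 [[169.4, 175.1], [160.0, 176.6], [166.7, 168.5], [159.4, 169.6], [163.1, 149.6], [155.7, 150.5]]
```

Now the fit is clear: the contact end is down (about flush) and the −y end is high, with pitch about −15°. I'll press nearer the −y end.

```bash
python3 -c "
from h import *
togo(goal(.06,-.001,-.027),RI)"
```

```text
t 25.55 tcp [ 0.4569 -0.2051  0.2227] F [ 0.5 -0.  -0.5] j [-22.2  22.6   7.6 -22.8 -94.9 -48.4]
turn units [ 0.022  0.011 -0.038] shift now-frame [-0.25    0.1709  0.2004] shift goal-frame [-0.2509  0.1703  0.1997]
```

```bash
python3 -m handwheel '[[[0,0,0,-0.0313,0.0213,0.02,0],[0,0,0,-0.0313,0.0213,0.02,0],[0,0,0,-0.0313,0.0213,0.02,0],[0,0,0,-0.0313,0.0213,0.02,0],[0,0,0,-0.0313,0.0213,0.02,0],[0,0,0,-0.0313,0.0213,0.02,0],[0,0,0,-0.0313,0.0213,0.02,0],[0,0,0,-0.0313,0.0213,0.02,0],[0,0,0,0,0,0.03,0],[0,0,0,0,0,0,0],[0,0,0,0,0,0,0],[0,0,0,0,0,0,0]]]' |grep -E "pos|wrist"
python3 -c "
from h import *
togo(goal(.03,-.001,-.027),RI)"
```

```text
tcp_pos: [0.6223, 0.1014, 0.1461]
wrist_force: [-0.7, -0.0, 0.3]
t 26.75 tcp [0.6223 0.1014 0.1461] F [-0.7 -0.   0.3] j [  6.8  30.5  11.8 -30.  -79.  -71.5]
turn units [-0.     0.023 -0.015] shift now-frame [-0.0005 -0.0011  0.0422] shift goal-frame [-0.0006 -0.0011  0.0422]
```

```bash
python3 -m handwheel '[[[0,0,0,-0.0005,-0.001,0.014,0],[0,0,0,0,0,0.014,0],[0,0,0,0,0,0.014,0],[0,0,0,0,0,0,0],[0,0,0,0,0,0,0]]]' |grep -E "wrist"
python3 -m handwheel '[[[0,0,0,0,0,0.003,0],[0,0,0,0,0,0.003,0],[0,0,0,0,0,0.003,0],[0,0,0,0,0,0,0]]]' |grep -E "wrist"
python3 -m handwheel '[[[0,0,0,0,0,0.002,0],[0,0,0,0,0,0.002,0],[0,0,0,0,0,0,0]]]' |grep -E "wrist"
python3 -c "
from h import *
m,T=held();s=r.sense();print((RB.T@(m-BAY)).round(4), (RB.T@s['wrist_force']).round(1),(RB.T@s['moment']).round(2))"
```

```text
wrist_force: [0.4, -0.1, 1.0]
wrist_force: [-0.4, -0.5, -0.1]
wrist_force: [-1.2, -3.0, 6.6]
[-0.001  -0.0269  0.0181] [1.1 2.  7. ] [0.27 0.86 0.15]
```

Contact at tip height about 18 mm confirms that the −y end is high. Pressing on.

```bash
for k in 1; do python3 -m handwheel '[[[0,0,0,0,0,0.002,0],[0,0,0,0,0,0.001,0],[0,0,0,0,0,0,0]]]' |grep -E "wrist"
python3 -m handwheel '[[[0,0,0,0,0,0.002,0],[0,0,0,0,0,0.001,0],[0,0,0,0,0,0,0]]]' |grep -E "wrist";done
python3 -c "
from h import *
m,T=held();s=r.sense();print((RB.T@(m-BAY)).round(4), (RB.T@s['wrist_force']).round(1),(RB.T@s['moment']).round(2))"
```

```text
wrist_force: [-2.7, -7.4, 13.4]
wrist_force: [1.3, -1.2, 1.3]
[-0.0009 -0.0275  0.0106] [-0.7 -0.9  1.9] [-0.5   1.02  0.05]
```

```bash
for k in 1; do python3 -m handwheel '[[[0,0,0,0,0,0.002,0],[0,0,0,0,0,0.002,0],[0,0,0,0,0,0,0]]]' |grep -E "wrist"
python3 -m handwheel '[[[0,0,0,0,0,0.002,0],[0,0,0,0,0,0.001,0],[0,0,0,0,0,0,0]]]' |grep -E "wrist";done
python3 -c "
from h import *
m,T=held();s=r.sense();print((RB.T@(m-BAY)).round(4), (RB.T@s['wrist_force']).round(1),(RB.T@s['moment']).round(2))
feats('top',BAY,RI,14)"
```

```text
wrist_force: [0.4, -0.8, 0.6]
wrist_force: [1.8, 0.3, 0.1]
[-0.001  -0.0262  0.0024] [-0.2 -1.8  0.3] [-0.26  1.11  0.04]
top pred terminals [165.5 173.3] pred cells(term half) [163.7 168.5]
   brass [(11, [169.5, 173.6]), (14, [160.0, 175.6])]
   white [(28, [158.1, 168.2]), (37, [165.5, 167.7]), (3, [174.0, 171.0])]
```

```bash
for k in 1; do python3 -m handwheel '[[[0,0,0,0,0,0.0015,0],[0,0,0,0,0,0,0]]]' |grep -E "wrist"
python3 -m handwheel '[[[0,0,0,0,0,0.0015,0],[0,0,0,0,0,0,0]]]' |grep -E "wrist";done
python3 -c "
from h import *
m,T=held();s=r.sense();print((RB.T@(m-BAY)).round(4), (RB.T@s['wrist_force']).round(1),(RB.T@s['moment']).round(2))"
```

```text
wrist_force: [0.1, 0.0, 0.1]
wrist_force: [0.2, -1.0, 2.6]
[-0.0009 -0.0266  0.0002] [0.4 0.1 2.7] [-0.18  0.96  0.09]
```

```bash
python3 -m handwheel '[[[0,0,0,0,0,0.0015,0],[0,0,0,0,0,0,0]]]' |grep -E "wrist"
python3 -c "
from h import *
m,T=held();s=r.sense();print((RB.T@(m-BAY)).round(4), (RB.T@s['wrist_force']).round(1),(RB.T@s['moment']).round(2))"
python3 -m handwheel '[[[0,0,0,0,0,-0.01,0],[0,0,0,0.02,0,0,0],[0,0,0,0.013,0,0,0],[0,0,0,0,0,0.004,0],[0,0,0,0,0,0,0],[0,0,0,0,0,0,0]]]' |grep -E "wrist"
python3 -m handwheel '[[[0,0,0,0,0,0.002,0],[0,0,0,0,0,0,0]]]' |grep -E "wrist"
python3 -c "
from h import *
m,T=held();s=r.sense();print((RB.T@(m-BAY)).round(4), (RB.T@s['wrist_force']).round(1),(RB.T@s['moment']).round(2))"
```

```text
wrist_force: [-0.7, -4.2, 6.4]
[-0.0009 -0.0266  0.0001] [-0.   2.   7.4] [0.32 0.71 0.09]
wrist_force: [0.4, -0.5, -0.2]
wrist_force: [0.0, 0.6, -0.1]
[-0.0009  0.0062  0.0018] [ 0.5 -0.2 -0.4] [-0.14  0.97  0.05]
```

```bash
python3 -m handwheel '[[[0,0,0,0,0,0.0015,0],[0,0,0,0,0,0,0]]]' |grep -E "wrist"
python3 -m handwheel '[[[0,0,0,0,0,0.0015,0],[0,0,0,0,0,0,0]]]' |grep -E "wrist"
python3 -c "
from h import *
m,T=held();s=r.sense();print((RB.T@(m-BAY)).round(4), (RB.T@s['wrist_force']).round(1),(RB.T@s['moment']).round(2))"
```

```text
wrist_force: [-0.0, -0.6, -0.4]
wrist_force: [-0.8, -3.2, 3.8]
[-0.0009  0.0063  0.0003] [-0.5  1.7  4.7] [0.22 0.95 0.06]
```

Both spots are solid at flush height. I'll firm up here, then press at the contact end too.

```bash
python3 -m handwheel '[[[0,0,0,0,0,0.0015,0],[0,0,0,0,0,0.001,0],[0,0,0,0,0,0,0]]]' |grep -E "wrist"
python3 -c "
from h import *
m,T=held();s=r.sense();print((RB.T@(m-BAY)).round(4), (RB.T@s['wrist_force']).round(1))"
python3 -m handwheel '[[[0,0,0,0,0,-0.012,0],[0,0,0,0.022,0,0,0],[0,0,0,0,0,0.004,0],[0,0,0,0,0,0.0025,0],[0,0,0,0,0,0,0],[0,0,0,0,0,0,0]]]' |grep -E "wrist"
python3 -m handwheel '[[[0,0,0,0,0,0.0015,0],[0,0,0,0,0,0,0]]]' |grep -E "wrist"
python3 -m handwheel '[[[0,0,0,0,0,0.0015,0],[0,0,0,0,0,0,0]]]' |grep -E "wrist"
python3 -c "
from h import *
m,T=held();s=r.sense();print(s['time_s'],(RB.T@(m-BAY)).round(4), (RB.T@s['wrist_force']).round(1))"
```

```text
wrist_force: [-1.9, -5.2, 12.9]
[-0.0009  0.0063  0.0002] [ 2.6  3.4 13.4]
wrist_force: [0.4, -0.3, -0.2]
wrist_force: [-0.5, -0.9, -0.3]
wrist_force: [-0.3, -1.9, 3.8]
32.3 [-0.0008  0.0282  0.0003] [0.4 0.9 4.2]
```

Contacts at all three spots agree at tip heights of 0.1–0.3 mm, so the holder is level and flush. I'll retract clear and check.

```bash
python3 -m handwheel '[[[0,0,0,0,0,-0.03,0],[0,0,0,0,0,-0.04,0],[0,0,0,0.03,0,-0.03,0],[0,0,0,0.045,0,0,0],[0,0,0,0.045,0,0,0],[0,0,0,0.045,0,0,0],[0,0,0,0.01,-0.03,-0.03,0],[0,0,0,0.004,-0.034,-0.031,0],[0,0,0,0.004,-0.034,-0.031,0],[0,0,0,0.004,-0.034,-0.031,0],[0,0,0,0.004,-0.034,-0.031,0],[0,0,0,0,0,0,0]]]' |grep -E "pos|wrist"
python3 look.py; python3 fit.py E | head -3
```

```text
tcp_pos: [0.4598, -0.2014, 0.2189]
wrist_force: [-0.4, 0.7, -0.3]
scene brass [(11, [314.2, 144.1]), (9, [311.1, 152.1]), (11, [320.5, 177.1]), (3, [315.3, 176.3]), (4, [328.5, 178.5]), (3, [325.3, 179.0])]
scene white [(21, [319.8, 146.8]), (28, [317.1, 152.5]), (3, [333.7, 150.7]), (3, [336.7, 151.7]), (19, [332.9, 157.0])]
top brass [(14, [169.5, 173.5]), (14, [160.1, 175.4])]
top white [(22, [160.3, 150.6]), (4, [153.5, 152.5]), (21, [158.0, 168.4]), (28, [165.5, 167.5])]
x y z pitch yaw [ -0.37  -1.35 -10.74   3.35   0.05]
std [0.45 0.61 1.44 2.23 0.14]
[[[0.6, -0.8], [0.3, -0.5], [0.5, 0.1], [0.1, -0.2], [0.4, 0.8], [0.0, 0.0]], [[-0.2, 0.2], [-0.2, -0.2], [0.6, 0.5], [0.7, 0.7], [0.6, 0.5], [0.1, -0.5]]]
```

```bash
python3 -c "
from station import r
print(r.finish_job())"
```

```text
the job is handed in; nothing more can be done
None
```

The job is handed in: the holder is in the bay, terminals at the contact end, level and flush to within 0.3 mm by touch, and let go. The camera fit agrees on depth but is too coarse on tilt to confirm it (3.4° ± 2.2°). The bystanders were not re-measured at the end, and no verdict came back.

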